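# Sort valve balls by feel at the feed track

### The arm

A 7-joint arm with a two-finger parallel gripper is mounted at the origin on the work surface. World frame = base frame: x ahead of the robot, y to its left, z up, the work surface at z = 0. Lengths are in m, angles in rad, forces in N, time in s.
With the tool pointing down it reaches from about 0.425 to 0.925 m from the base axis. Payload 6.8 kg.
Tool frame: the origin (TCP) lies at the very end of the fingers, on their centre line; the grasp point (between the pads) lies 19 mm behind it (r.grip_depth is the distance from the TCP to the grasp point, in m); z points along the fingers, y is the direction in which the jaws open and shut (so a half turn about z gives the same grasp; the last joint's range is limited). The gripper opens to 85 mm and grips with 20 to 120 N. Pads are 22 mm wide; open, the fingers measure 114 mm over their backs; the gripper's body (76 mm by 85 mm) begins 54 mm behind the grasp point. The pads swing forward as they close: fully open they stand 13 mm farther back than shut.
Start: joints at [1.174, 0.477, 0.022, 1.555, -0.011, 1.109, -0.083], TCP at [0.192, -0.647, 0.231] pointing down, gripper open.
Joint ranges: [-2.96, 2.96], [-0.34, 2.1], [-1.41, 1.46], [0.24, 2.44], [-1.37, 4.51], [0.17, 1.92], [-2.96, 2.96]. Speed limits (rad/s): [2.39, 2.39, 3.14, 3.14, 3.14, 3.14, 3.14].

### API

Orientations are given as a rotation vector (axis times angle).
In Python, from bench import status, eyes, workorder, spotter, r gives the robot as it stands.
- The arm moves only by the tool drive_tool, never from a script. Its argument "commands" is a list of rows, each an object of numbers: "rx", "ry", "rz": the turn, a rotation vector about the world's x, y, z normalised to -1 to 1, where 1 is 8 degrees; "tx", "ty", "tz": the shift along the world's x, y, z normalised to -1 to 1, where 1 is 20 mm; "grip": the closure, from -1 (fully open) to 1 (shut). A call has 1 to 10 rows; each row shifts and turns the commanded pose from where the row before left it; what a row does not reach is not made up. A row lasts 1/8 s, in which the tool goes at most 62.5 mm and 10.7 degrees, less where a joint would pass 70% of its speed; a pose out of reach is approached as far as the arm can. A call with a number of a shift or a turn outside -1 to 1 is refused whole. A call with a gripper value outside its range is refused whole. The fingers move at their own pace and stop on an object; "grip_force" is the grip in N (left out, the last holds). Time passes only in rows, so rows that do not move let the fingers close. It gives the time, the measured TCP pose, the force and the opening at its end, in the units of the state.
- status.get_obs(): the state, without advancing time (a new reading comes with each control period).
- eyes.grab_frame(name): name is "scene" or "top"; returns a dict with "frame" (384x512x3 uint8, blue, green, red), "range_z" (384x512 float32, m along the optical axis (not along the pixel's ray), 0 where there is no reading), "fx", "fy", "cx", "cy" (pixels), "T" (4x4, takes a point from camera to world coordinates). Camera axes: x right, y down, z forward; pixel columns grow to the right and rows downward; lengths in m; the calibration is good to about 2 mm. A picture is of the moment at which its call begins.
- workorder.hand_in(): hands the job in, once; it reports no verdict.
Trained networks look in the newest picture that a camera, given by its name, has taken for a name from the list of things; names that differ only in an ending like _2 or _b are one class to them, and where a whole thing is asked for, a point or a joint stands for the part that bears it (a point fixed in the world has none). Each returns a list of dicts, best first, with "confidence" (0 to 1); they miss things now and then, are a little off and sometimes report something else, mostly with a low value. They report only what shows in the picture. A call takes as long as a camera call.
- spotter.boxes_of(camera, target): "position" ([column, row] as shares, 0 to 1, of the picture: columns of its width, rows of its height, amid what is visible of it).
- spotter.masks_of(camera, target): "mask" (384x512 bool, what is visible of it) and "position" ([column, row] as shares, 0 to 1, of the picture: columns of its width, rows of its height, amid what is visible of it).
The state is a dict: "clock": time; "joints": joint angles; "qvel": joint speeds; "tau": joint torques, N m; "tcp_pos": TCP position; "orientation": TCP orientation; "contact_force": force on the tool from outside, world axes, zero at the start; "moment": the same for the moment, N m; "grip_width": finger opening in m.
Only numpy, scipy, OpenCV 4.12 (cv2) and the standard library are available. Lean on these libraries where they do the work, as an engineer would, in place of code of your own. Each camera call takes 0.05 s, during which the arm holds its last target.

### The job

Two look-alike valve balls wait under the lips of the curved feed track: push them along until the front one sits in the exit gap, lift it just clear, hold it still over the gap for half a second to feel its weight, and set it in a free pocket of the square-cornered rack if it weighs 210 g or more, or of the round-ended rack if it weighs less; then bring up, weigh and place the second ball in the same way. Both balls may belong in the same rack. Never let a ball fall onto the bench, and leave the other things on the bench where they are.

Things in the scene. Friction and masses are not known exactly. Their poses are not given: they have to be found in the camera images.
- ball_a: Polished steel valve ball, 44 mm diameter, origin at its centre (its axes turn as it rolls). Thick- or thin-walled: its mass, 75 to 345 g, is drawn anew in each run for each ball and cannot be seen. Either ball may be the one in front. Slippery (friction 0.25 to 0.35): grip it with 10 N or more. Starts at rest in the straight part of the track.
- ball_b: Polished steel valve ball, 44 mm diameter, origin at its centre (its axes turn as it rolls). Thick- or thin-walled: its mass, 75 to 345 g, is drawn anew in each run for each ball and cannot be seen. Either ball may be the one in front. Slippery (friction 0.25 to 0.35): grip it with 10 N or more. Starts at rest in the straight part of the track.
- track: Fixed aluminium and steel feed track, origin on the bench at the centre of its quarter bend, z up. Floor level, 20 mm above the bench. The channel's centre line, in the track's frame: from the closed end (90, 180) mm straight along -y to (90, 0), then a quarter bend of radius 90 mm about the origin to (0, -90), then straight along -x to the exit gap at (-35, -90). The balls roll freely in it.
- track_start (a point): Inner face of the channel's closed end, on the centre line, 42 mm above the bench (height of the balls' centres). The balls start with at least 55 mm free between the rear ball and this end.
- track_bend (a point): Centre line where straight part meets bend, 42 mm above the bench. Side walls 46 mm apart all along; inward lips on them (underside 53, top 56 mm above the bench) leave a slot 41 mm wide open to above: too narrow to lift a 44 mm ball through, wide enough for closed fingers held with their narrow side across the slot.
- exit_seat (a point): Exit gap: the centre of a ball seated there, 40 mm above the bench; axes as the track's. Walls and lips end 27 mm before it; around it only kerbs 6 mm high on a tongue 38 mm wide, so fingers can reach down on both sides (track's +y and -y). A cross slot 17 mm wide in the floor, 1.7 mm deep to the ball, holds the ball; an end stop stands 23.5 mm beyond, along the track's -x.
- rack_square: Grey plastic rack for heavy balls: rectangular block 160 mm long with two square pockets 38 mm wide. Fixed, 70 mm wide, 30 mm high; origin at the centre of its underside, x along its length. Pockets 6 mm deep, flat floor, 40 mm either side of the middle; each takes one ball, whose centre then is 46 mm above the bench and within 5 mm of the pocket's middle.
- rack_round: Grey plastic rack for light balls: block 206 mm long with rounded ends (corner radius 20 mm), with two round pockets 38 mm in diameter. Fixed, 70 mm wide, 30 mm high; origin at the centre of its underside, x along its length. Pockets 6 mm deep, flat floor, 40 mm either side of the middle; each takes one ball, whose centre then is 46 mm above the bench and within 5 mm of the pocket's middle.
- square_pocket0 (a point): Centre of the floor of the square-cornered rack's pocket at its -x side, 24 mm above the bench.
- square_pocket1 (a point): The same, pocket at its +x side.
- round_pocket0 (a point): Centre of the floor of the round-ended rack's pocket at its -x side, 24 mm above the bench.
- round_pocket1 (a point): The same, pocket at its +x side.
- union_nut: Loose bystander: steel union nut, 38 mm across, 40 mm high, standing inside the track's bend. Origin under its centre.
- reducer: Loose bystander: steel reducer fitting, 32 mm across, 48 mm high. Origin under its centre.
- tape_jar: Loose bystander: low yellow jar with white lid, 72 mm across, 55 mm high. Origin under its centre.
- wrench: Loose bystander: wrench lying flat near the robot.
- screwdriver: Loose bystander: screwdriver lying flat.
- tee_fitting: Loose bystander: steel tee fitting lying flat, 85 mm long, 24 mm high.

How it is judged:
By the outcome, as a careful person would: the job done as asked, in the order asked, and still so for the second after the job is handed in, with the robot touching nothing.
It also fails if it takes over 72 s, if anything falls off the work surface, if the arm or the gripper's body presses on something with over 40 N, if the wrist force passes 120 N, or if a joint passes its speed limit or range.

## Working session

There is one attempt and no reset: what is moved stays moved. The work goes in short steps, Python scripts to look and compute and a tool call to move; the robot and the scene stay as the last step left them, time stands still between calls to the robot, and variables do not carry over. Pictures are saved under pics/ and viewed, and the job is handed in when it is done.

Besides the shell and the picture viewer there is one more tool, called after "Request:" as name([rows], argument=value, ...), one row to a line, values as JSON. drive_tool: Moves the arm, as the interface text tells. Scaled input: -1 to 1 covers 20 mm each way for a shift and 8 degrees each way for a turn. Its arguments: {"type":"object","properties":{"commands":{"type":"array","items":{"type":"object","properties":{"rx":{"type":"number"},"ry":{"type":"number"},"rz":{"type":"number"},"tx":{"type":"number"},"ty":{"type":"number"},"tz":{"type":"number"},"grip":{"type":"number"}}}},"grip_force":{"type":"number"}},"required":["commands"]}

```bash
ls; mkdir -p pics; python3 - <<'E'
from bench import status, eyes, workorder, spotter, r
import cv2,numpy as np
print(status.get_obs()); print(r.grip_depth)
for n in ("scene","top"):
    f=eyes.grab_frame(n); cv2.imwrite(f"pics/{n}0.png",f["frame"]); print(n,f["fx"],f["fy"],f["cx"],f["cy"],f["T"])
    np.savez(f"{n}0.npz",**f)
    for t in ["ball_a","track","exit_seat","rack_square","rack_round","track_bend","track_start","square_pocket0","square_pocket1","round_pocket0","round_pocket1"]:
        for b in spotter.boxes_of(n,t): print(n,t,round(b["confidence"],2),b["position"][0]*512,b["position"][1]*384)
E
```

```text
pics
{'clock': 0.0, 'joints': array([ 1.17391364,  0.47779375,  0.02233072,  1.55644825, -0.01147511,
        1.10930226, -0.083102  ]), 'qvel': array([ 6.96594702e-05, -7.34279626e-04,  9.28893134e-04,  8.10860243e-04,
       -1.99932638e-03,  9.99611044e-04,  1.26723877e-03]), 'tau': array([-9.08480924e-04, -5.96445501e+01,  1.60772312e+00, -2.81192994e+01,
        1.24822560e-02,  9.51316586e-03, -5.59647518e-06]), 'tcp_pos': array([ 0.19204601, -0.64648702,  0.23033116]), 'orientation': array([-3.10713388e+00, -4.51848833e-01,  6.49003043e-04]), 'contact_force': array([0.70286337, 0.25858938, 0.62890693]), 'moment': array([ 0.02072135, -0.0453892 , -0.00161197]), 'grip_width': 0.08516113752758077}
0.0187
scene 414.2150867962642 414.2150867962642 257.05721881175157 192.54470645189178 [[ 0.82276628  0.44026928 -0.3594699   0.90894514]
 [ 0.56819697 -0.62107092  0.53983619 -0.5450225 ]
 [ 0.01441699 -0.64840873 -0.76115588  0.81129307]
 [ 0.          0.          0.          1.        ]]
scene ball_a 0.62 291.8912 186.89280000000002
scene ball_a 0.6 271.0016 215.1168
scene ball_a 0.3
[... 1000 characters left out ...]
_a 0.81 265.6256 173.4912
top ball_a 0.64 274.8928 184.704
top ball_a 0.59 219.8016 175.7952
top track 0.65 270.7968 184.896
top exit_seat 0.71 315.8016 122.688
top exit_seat 0.36 218.624 175.488
top rack_square 0.7 114.0224 224.79360000000003
top rack_round 0.83 372.48 240.0
top rack_round 0.25 272.6912 183.5136
top rack_round 0.25 116.48 225.71519999999998
top track_bend 0.84 270.6944 184.2048
top track_start 0.86 271.0016 182.5152
top track_start 0.61 373.0944 240.1152
top track_start 0.46 112.9984 225.216
top square_pocket0 0.87 116.7872 223.98720000000003
top square_pocket1 0.87 116.7872 223.98720000000003
top round_pocket0 0.82 372.1216 236.5824
top round_pocket1 0.82 372.1216 236.5824
```

```bash
python3 - <<'E'
import cv2
for n in("scene","top"):
    i=cv2.imread(f"pics/{n}0.png"); cv2.imwrite(f"pics/{n}0b.png",cv2.resize(i,(800,600),interpolation=cv2.INTER_CUBIC))
i=cv2.imread("pics/top0.png")
cv2.imwrite("pics/top0c.png",cv2.resize(i[90:290,60:460],(800,400),interpolation=cv2.INTER_CUBIC))
E
```

```text
(no output)
```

View pics/scene0b.png

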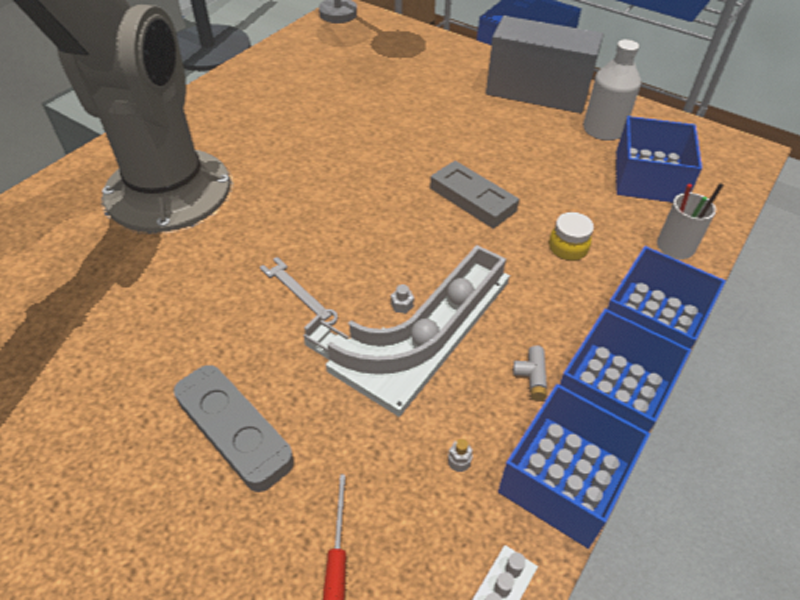

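View pics/top0c.png

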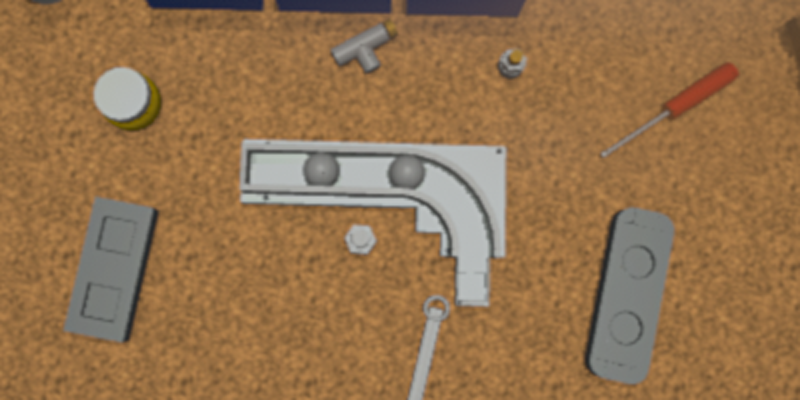

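```bash
cat > h.py <<'E'
import numpy as np
def cloud(f):
    d=f["range_z"]; v,u=np.indices(d.shape); m=d>0
    P=np.stack([(u-f["cx"])/f["fx"]*d,(v-f["cy"])/f["fy"]*d,d,np.ones_like(d)],-1)@np.asarray(f["T"]).T
    return P[...,:3],m
def proj(f,p):
    q=np.linalg.inv(f["T"])@np.append(p,1); return np.array([q[0]/q[2]*f["fx"]+f["cx"],q[1]/q[2]*f["fy"]+f["cy"]])
E
python3 - <<'E'
from h import *
from scipy.optimize import least_squares
for n in("top","scene"):
    f=dict(np.load(n+"0.npz")); P,m=cloud(f)
    if n=="top":
        for c in [(321,170),(406,172),(473,287),(120,236),(101,302),(638,262),(627,328),(435,308)]:
            u,v=c[0]/2+60,c[1]/2+90; print(c,P[int(v),int(u)].round(4))
    b=m&(P[...,2]<.015)&(P[...,2]>-.015); print(n,"bench z",np.median(P[b][:,2]), "near", )
    X=P[m]
    X=X[(X[:,0]>.35)&(X[:,0]<.75)&(X[:,1]>-.35)&(X[:,1]<.35)]
    print(np.histogram(X[:,2],bins=np.arange(-.01,.08,.005)))
E
```

```text
(321, 170) [0.6044 0.0677 0.0631]
(406, 172) [ 0.6038 -0.0317  0.0651]
(473, 287) [ 0.4742 -0.115   0.0129]
(120, 236) [0.5264 0.305  0.0227]
(101, 302) [0.4484 0.3252 0.0201]
(638, 262) [ 0.506  -0.3133  0.0238]
(627, 328) [ 0.4274 -0.2975  0.0246]
(435, 308) [ 0.4471 -0.0701  0.0046]
top bench z 4.452580622649194e-05 near
(array([  182, 17814, 16864,   597,   274,  1896,  2637,  2385,  1809,
         124,   127,   117,   783,  1097,   167,    12,     0]), array([-0.01 , -0.005,  0.   ,  0.005,  0.01 ,  0.015,  0.02 ,  0.025,
        0.03 ,  0.035,  0.04 ,  0.045,  0.05 ,  0.055,  0.06 ,  0.065,
        0.07 ,  0.075]))
scene bench z 0.0006911736909702704 near
(array([    2,  8780, 18025,   596,   430,  1105,  2101,  1837,  2186,
         295,   386,   323,   431,  1091,   135,     7,     0]), array([-0.01 , -0.005,  0.   ,  0.005,  0.01 ,  0.015,  0.02 ,  0.025,
        0.03 ,  0.035,  0.04 ,  0.045,  0.05 ,  0.055,  0.06 ,  0.065,
        0.07 ,  0.075]))
```

```bash
cat > fit.py <<'E'
from h import *
from scipy.optimize import least_squares
import cv2
def cl(p):
    x,y=p.T; s=np.zeros(len(p)); 
    d1=x-.09; d2=np.hypot(x,y)-.09; d3=-.09-y
    return np.where(y>0,d1,np.where(x>0,d2,d3))
for n in("top","scene"):
    f=dict(np.load(n+"0.npz")); P,m=cloud(f)
    X=P[m]; X=X[(X[:,2]>.051)&(X[:,2]<.06)&(X[:,0]>.42)&(X[:,0]<.68)&(X[:,1]>-.17)&(X[:,1]<.17)]
    th=np.array([.513,-.028,0.]); c=.024
    def tf(t,X): 
        a=t[2]; R=np.array([[np.cos(a),-np.sin(a)],[np.sin(a),np.cos(a)]]); return (X[:,:2]-t[:2])@R
    for k in range(3):
        q=tf(th,X); d=cl(q); sel=(abs(d)>.018)&(abs(d)<.03)&(q[:,1]<.17)&(q[:,0]>-.01)
        g=lambda t:(lambda d:abs(d)-t[3])(cl(tf(t,X[sel])))
        s=least_squares(g,np.append(th,c),loss="soft_l1",f_scale=.001); th=s.x[:3];c=s.x[3]
    q=tf(th,X); 
    print(n,"track",th.round(4),"c",c.round(4),sel.sum(),"y max pts",np.percentile(q[(abs(q[:,0]-.09)<.015)&(q[:,1]>.1)][:,1],[5,50,95]) if ((abs(q[:,0]-.09)<.015)&(q[:,1]>.1)).sum() else None,
      "xmin wall",np.percentile(q[:,0],[0,.5,1]))
    X=P[m]; B=X[(X[:,2]>.058)&(X[:,2]<.07)&(X[:,0]>.42)&(X[:,0]<.68)&(X[:,1]>-.17)&(X[:,1]<.17)]; qb=tf(th,B)
    bs=qb[abs(cl(qb))<.012]; 
    if len(bs):
        k=cv2.kmeans(bs.astype(np.float32),2,None,(3,50,1e-5),5,0); print("balls",k[2])
    for nm,cx,cy in(("sq",.487,.315),("rd",.467,-.305)):
        R=X[(X[:,2]>.026)&(X[:,2]<.034)&(abs(X[:,0]-cx)<.13)&(abs(X[:,1]-cy)<.06)]
        rc=cv2.minAreaRect((R[:,:2]*1000).astype(np.float32)); print(nm,rc, R[:,:2].mean(0).round(4))
E
python3 fit.py
```

```text
top track [ 0.5174 -0.0237 -0.0061] c 0.0242 925 y max pts [0.1031052  0.17997015 0.18547554] xmin wall [-0.00783176 -0.00550089 -0.00313891]
balls [[ 0.09002518  0.09553064]
 [ 0.08966815 -0.00743712]]
sq ((488.1409912109375, 315.4201354980469), (71.63563537597656, 160.1758575439453), 79.95654296875) [0.4877 0.3152]
rd ((467.63372802734375, -302.8398742675781), (71.38011932373047, 205.56301879882812), 78.35867309570312) [ 0.4665 -0.3022]
scene track [ 0.521  -0.0231 -0.005 ] c 0.0244 874 y max pts [0.1032897  0.18169514 0.1867175 ] xmin wall [-0.00899675 -0.00675114 -0.0048272 ]
balls [[ 0.0908931   0.09091377]
 [ 0.09010598 -0.00943529]]
sq ((491.63653564453125, 316.9346923828125), (75.2069320678711, 163.04933166503906), 79.21926879882812) [0.4949 0.315 ]
rd ((469.64154052734375, -300.5445861816406), (71.16764068603516, 207.8446502685547), 78.35195922851562) [ 0.4763 -0.303 ]
```

Request:
drive_tool([
  {"tx": 0.54,"ty": 1,"rz": -0.7,"grip": 1},
  {"tx": 0.54,"ty": 1,"rz": -0.7,"grip": 1},
  {"tx": 0.54,"ty": 1,"rz": -0.71,"grip": 1},
  {"tx": 0.54,"ty": 1,"grip": 1},
  {"tx": 0.54,"ty": 1,"grip": 1},
  {"tx": 0.54,"ty": 1,"grip": 1},
  {"tx": 0.54,"ty": 1,"grip": 1},
  {"tx": 0.54,"ty": 1,"grip": 1},
  {"tx": 0.54,"ty": 1,"grip": 1},
  {"tx": 0.54,"ty": 1,"grip": 1},
], grip_force=30)

```text
validation failed for argument at $.co...
```

Request:
drive_tool([
  {"tx": 0.54,"ty": 1,"grip": 1},
  {"tx": 0.54,"ty": 1,"grip": 1},
  {"tx": 0.54,"ty": 1,"grip": 1},
  {"tx": 0.54,"ty": 1,"grip": 1},
  {"tx": 0.54,"ty": 1,"grip": 1},
  {"tx": 0.54,"ty": 1,"grip": 1},
  {"tx": 0.54,"ty": 1,"grip": 1},
  {"tx": 0.54,"ty": 1,"grip": 1},
  {"tx": 0.54,"ty": 1,"grip": 1},
  {"tx": 0.54,"ty": 1,"grip": 1},
])

```text
validation failed for argument at $.co...
```

Request:
drive_tool([
  {"tx": 0.54,"ty": 1,"grip": 1},
  {"tx": 0.54,"ty": 1,"grip": 1},
  {"tx": 0.54,"ty": 1,"grip": 1},
  {"tx": 0.54,"ty": 1,"grip": 1},
  {"tx": 0.54,"ty": 1,"grip": 1},
  {"tx": 0.54,"ty": 1,"grip": 1},
  {"tx": 0.54,"ty": 1,"grip": 1},
  {"tx": 0.54,"ty": 1,"grip": 1},
  {"tx": 0.54,"ty": 1,"grip": 1},
  {"tx": 0.54,"ty": 1,"grip": 1},
])

```text
validation failed for argument at $.co...
```

Request:
drive_tool([
  {"tx": 0.54,"ty": 1,"grip": 1},
  {"tx": 0.54,"ty": 1,"grip": 1},
  {"tx": 0.54,"ty": 1,"grip": 1},
  {"tx": 0.54,"ty": 1,"grip": 1},
  {"tx": 0.54,"ty": 1,"grip": 1},
  {"tx": 0.54,"ty": 1,"grip": 1},
  {"tx": 0.54,"ty": 1,"grip": 1},
  {"tx": 0.54,"ty": 1,"grip": 1},
  {"tx": 0.4,"ty": 0.5,"grip": 1},
  {"grip": 1},
])

```text
validation failed for argument at $.co...
```

Request:
drive_tool([
  {"tx": 0.54,"ty": 1,"tz": 0,"rx": 0,"ry": 0,"rz": -0.7,"grip": 1},
], grip_force=30)

```text
clock: 1.32
tcp_pos: [0.2016, -0.628, 0.2312]
orientation: [3.127, 0.292, -0.001]
contact_force: [0.4, 0.4, 0.1]
grip_width: 0.0694
```

Request:
drive_tool([
  {"tx": 0.54,"ty": 1,"tz": 0,"rx": 0,"ry": 0,"rz": -0.7,"grip": 1},
  {"tx": 0.54,"ty": 1,"tz": 0,"rx": 0,"ry": 0,"rz": -0.71,"grip": 1},
  {"tx": 0.54,"ty": 1,"tz": 0,"rx": 0,"ry": 0,"rz": 0,"grip": 1},
  {"tx": 0.54,"ty": 1,"tz": 0,"rx": 0,"ry": 0,"rz": 0,"grip": 1},
  {"tx": 0.54,"ty": 1,"tz": 0,"rx": 0,"ry": 0,"rz": 0,"grip": 1},
  {"tx": 0.54,"ty": 1,"tz": 0,"rx": 0,"ry": 0,"rz": 0,"grip": 1},
  {"tx": 0.54,"ty": 1,"tz": 0,"rx": 0,"ry": 0,"rz": 0,"grip": 1},
  {"tx": 0.54,"ty": 1,"tz": 0,"rx": 0,"ry": 0,"rz": 0,"grip": 1},
  {"tx": 0.54,"ty": 1,"tz": 0,"rx": 0,"ry": 0,"rz": 0,"grip": 1},
  {"tx": 0.54,"ty": 1,"tz": 0,"rx": 0,"ry": 0,"rz": 0,"grip": 1},
])

```text
clock: 2.58
tcp_pos: [0.3116, -0.4258, 0.2314]
orientation: [3.141, -0.008, 0.0]
contact_force: [-0.0, -0.1, 0.6]
grip_width: -0.0001
```

Request:
drive_tool([
  {"tx": 0.54,"ty": 1,"tz": 0,"rx": 0,"ry": 0,"rz": 0,"grip": 1},
  {"tx": 0.54,"ty": 1,"tz": 0,"rx": 0,"ry": 0,"rz": 0,"grip": 1},
  {"tx": 0.54,"ty": 1,"tz": 0,"rx": 0,"ry": 0,"rz": 0,"grip": 1},
  {"tx": 0.54,"ty": 1,"tz": 0,"rx": 0,"ry": 0,"rz": 0,"grip": 1},
  {"tx": 0.54,"ty": 1,"tz": 0,"rx": 0,"ry": 0,"rz": 0,"grip": 1},
  {"tx": 0.54,"ty": 1,"tz": 0,"rx": 0,"ry": 0,"rz": 0,"grip": 1},
  {"tx": 0.54,"ty": 1,"tz": 0,"rx": 0,"ry": 0,"rz": 0,"grip": 1},
  {"tx": 0.54,"ty": 1,"tz": 0,"rx": 0,"ry": 0,"rz": 0,"grip": 1},
  {"tx": 0.54,"ty": 1,"tz": 0,"rx": 0,"ry": 0,"rz": 0,"grip": 1},
  {"tx": 0.54,"ty": 1,"tz": 0,"rx": 0,"ry": 0,"rz": 0,"grip": 1},
])

```text
clock: 3.82
tcp_pos: [0.4193, -0.2258, 0.2315]
orientation: [3.141, -0.008, 0.001]
contact_force: [-0.4, 0.8, -0.0]
grip_width: -0.0003
```

Request:
drive_tool([
  {"tx": 0.54,"ty": 1,"tz": 0,"rx": 0,"ry": 0,"rz": 0,"grip": 1},
  {"tx": 0.54,"ty": 1,"tz": 0,"rx": 0,"ry": 0,"rz": 0,"grip": 1},
  {"tx": 0.54,"ty": 1,"tz": 0,"rx": 0,"ry": 0,"rz": 0,"grip": 1},
  {"tx": 0.54,"ty": 1,"tz": 0,"rx": 0,"ry": 0,"rz": 0,"grip": 1},
  {"tx": 0.54,"ty": 1,"tz": 0,"rx": 0,"ry": 0,"rz": 0,"grip": 1},
  {"tx": 0.54,"ty": 1,"tz": 0,"rx": 0,"ry": 0,"rz": 0,"grip": 1},
  {"tx": 0.54,"ty": 1,"tz": 0,"rx": 0,"ry": 0,"rz": 0,"grip": 1},
  {"tx": 0.54,"ty": 1,"tz": 0,"rx": 0,"ry": 0,"rz": 0,"grip": 1},
  {"tx": 0.54,"ty": 1,"tz": 0,"rx": 0,"ry": 0,"rz": 0,"grip": 1},
  {"tx": 0.54,"ty": 1,"tz": 0,"rx": 0,"ry": 0,"rz": 0,"grip": 1},
])

```text
clock: 5.08
tcp_pos: [0.527, -0.0259, 0.2314]
orientation: [3.141, -0.008, 0.001]
contact_force: [-0.7, 0.6, 0.2]
grip_width: 0.0
```

Request:
drive_tool([
  {"tx": 0.54,"ty": 1,"tz": -0.5,"rx": 0,"ry": 0,"rz": 0,"grip": 1},
  {"tx": 0.54,"ty": 1,"tz": -0.5,"rx": 0,"ry": 0,"rz": 0,"grip": 1},
  {"tx": 0.54,"ty": 1,"tz": -0.5,"rx": 0,"ry": 0,"rz": 0,"grip": 1},
  {"tx": 0.54,"ty": 1,"tz": -0.5,"rx": 0,"ry": 0,"rz": 0,"grip": 1},
  {"tx": 0.54,"ty": 1,"tz": -0.5,"rx": 0,"ry": 0,"rz": 0,"grip": 1},
  {"tx": 0.54,"ty": 1,"tz": -0.5,"rx": 0,"ry": 0,"rz": 0,"grip": 1},
  {"tx": 0.5,"ty": 0.8,"tz": -0.5,"rx": 0,"ry": 0,"rz": 0,"grip": 1},
  {"tx": 0.3,"ty": 0.6,"tz": -0.5,"rx": 0,"ry": 0,"rz": 0,"grip": 1},
  {"tx": 0,"ty": 0,"tz": -0.5,"rx": 0,"ry": 0,"rz": 0,"grip": 1},
  {"tx": 0,"ty": 0,"tz": 0,"rx": 0,"ry": 0,"rz": 0,"grip": 1},
])

```text
clock: 6.32
tcp_pos: [0.607, 0.1198, 0.1401]
orientation: [3.14, -0.01, -0.004]
contact_force: [-0.6, 0.7, -0.2]
grip_width: -0.0001
```

Request:
drive_tool([
  {"tx": 0.12,"ty": 0.25,"tz": -0.9,"rx": 0,"ry": 0,"rz": 0,"grip": 1},
  {"tx": 0,"ty": 0,"tz": -0.9,"rx": 0,"ry": 0,"rz": 0,"grip": 1},
  {"tx": 0,"ty": 0,"tz": -0.9,"rx": 0,"ry": 0,"rz": 0,"grip": 1},
  {"tx": 0,"ty": 0,"tz": 0,"rx": 0,"ry": 0,"rz": 0,"grip": 1},
])

```text
clock: 6.82
tcp_pos: [0.6087, 0.1253, 0.085]
orientation: [3.14, -0.009, -0.006]
contact_force: [0.5, -0.0, -0.3]
grip_width: 0.0001
```

```bash
cat > look.py <<'E'
import sys,cv2,numpy as np
from bench import status,eyes
from h import *
k=sys.argv[1]
for n in sys.argv[2:]:
    f=eyes.grab_frame(n); np.savez(f"{n}{k}.npz",**f)
    i=f["frame"]; i=i[90:290,60:460] if n=="top" else i[100:300,80:380]
    cv2.imwrite(f"pics/{n}{k}.png",cv2.resize(i,None,fx=2,fy=2,interpolation=cv2.INTER_CUBIC))
o=status.get_obs(); print(o["clock"],o["tcp_pos"].round(4),o["orientation"].round(3),o["contact_force"].round(2),round(o["grip_width"],4))
E
python3 look.py 1 scene top
```

```text
6.925 [0.6102 0.1259 0.0871] [ 3.142e+00 -9.000e-03 -1.000e-03] [0.75 0.26 0.12] 0.0003
```

View pics/scene1.png

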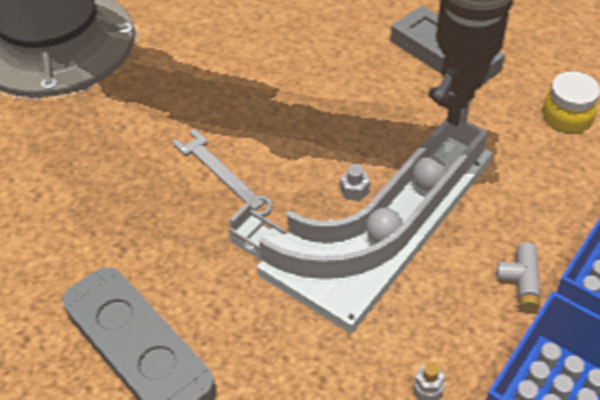

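View pics/top1.png

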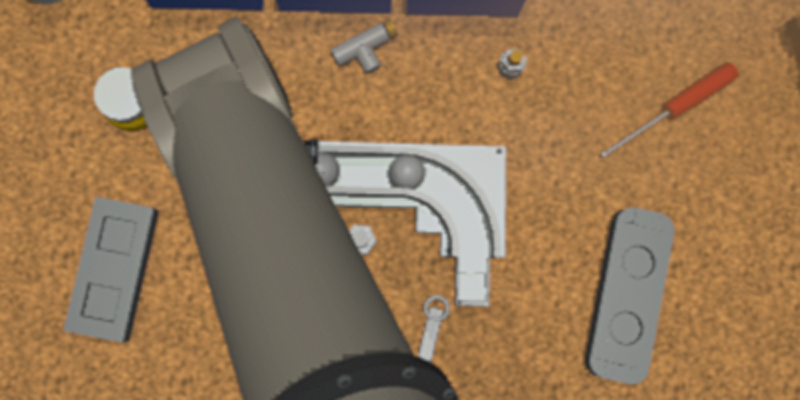

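Request:
drive_tool([
  {"tx": 0,"ty": 0,"tz": -0.7,"rx": 0,"ry": 0,"rz": 0,"grip": 1},
  {"tx": 0,"ty": 0,"tz": -0.7,"rx": 0,"ry": 0,"rz": 0,"grip": 1},
  {"tx": 0,"ty": 0,"tz": -0.7,"rx": 0,"ry": 0,"rz": 0,"grip": 1},
  {"tx": 0,"ty": 0,"tz": -0.65,"rx": 0,"ry": 0,"rz": 0,"grip": 1},
  {"tx": 0,"ty": 0,"tz": 0,"rx": 0,"ry": 0,"rz": 0,"grip": 1},
])

```text
clock: 7.55
tcp_pos: [0.6092, 0.1257, 0.0308]
orientation: [3.141, -0.009, -0.004]
contact_force: [1.5, -1.0, -0.6]
grip_width: -0.0
```

Request:
drive_tool([
  {"tx": 0,"ty": -0.2,"tz": 0,"rx": 0,"ry": 0,"rz": 0,"grip": 1},
  {"tx": 0,"ty": -0.3,"tz": 0,"rx": 0,"ry": 0,"rz": 0,"grip": 1},
  {"tx": 0,"ty": -0.3,"tz": 0,"rx": 0,"ry": 0,"rz": 0,"grip": 1},
  {"tx": 0,"ty": -0.35,"tz": 0,"rx": 0,"ry": 0,"rz": 0,"grip": 1},
  {"tx": 0,"ty": -0.4,"tz": 0,"rx": 0,"ry": 0,"rz": 0,"grip": 1},
  {"tx": 0,"ty": -0.4,"tz": 0,"rx": 0,"ry": 0,"rz": 0,"grip": 1},
  {"tx": 0,"ty": -0.4,"tz": 0,"rx": 0,"ry": 0,"rz": 0,"grip": 1},
  {"tx": 0,"ty": -0.4,"tz": 0,"rx": 0,"ry": 0,"rz": 0,"grip": 1},
  {"tx": 0,"ty": -0.4,"tz": 0,"rx": 0,"ry": 0,"rz": 0,"grip": 1},
  {"tx": 0,"ty": -0.4,"tz": 0,"rx": 0,"ry": 0,"rz": 0,"grip": 1},
])

```text
clock: 8.8
tcp_pos: [0.6103, 0.0544, 0.0323]
orientation: [3.142, -0.009, 0.0]
contact_force: [1.2, 0.3, 0.7]
grip_width: 0.0001
```

```bash
python3 look.py 2 scene
```

```text
8.85 [0.6103 0.0528 0.0322] [ 3.14  -0.011 -0.   ] [-0.83 -1.07 -0.  ] -0.0
```

View pics/scene2.png

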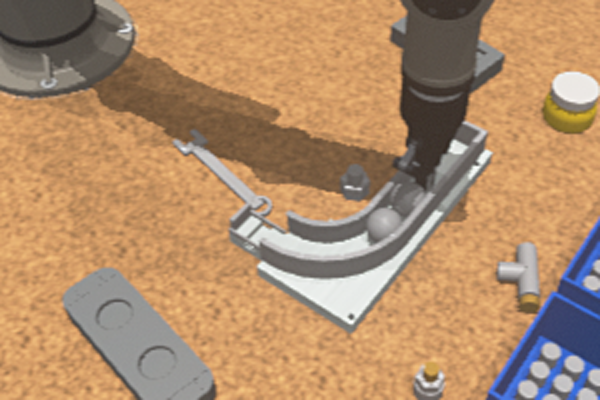

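Request:
drive_tool([
  {"tx": 0,"ty": -0.38,"tz": 0,"rx": 0,"ry": 0,"rz": 0,"grip": 1},
  {"tx": 0,"ty": -0.38,"tz": 0,"rx": 0,"ry": 0,"rz": 0,"grip": 1},
  {"tx": 0,"ty": -0.38,"tz": 0,"rx": 0,"ry": 0,"rz": 0,"grip": 1},
  {"tx": 0,"ty": -0.38,"tz": 0,"rx": 0,"ry": 0,"rz": 0,"grip": 1},
  {"tx": -0.02,"ty": -0.38,"tz": 0,"rx": 0,"ry": 0,"rz": 0,"grip": 1},
  {"tx": -0.02,"ty": -0.38,"tz": 0,"rx": 0,"ry": 0,"rz": 0,"grip": 1},
  {"tx": -0.02,"ty": -0.38,"tz": 0,"rx": 0,"ry": 0,"rz": 0,"grip": 1},
  {"tx": 0,"ty": -0.38,"tz": 0,"rx": 0,"ry": 0,"rz": 0,"grip": 1},
  {"tx": 0,"ty": -0.38,"tz": 0,"rx": 0,"ry": 0,"rz": 0,"grip": 1},
  {"tx": 0,"ty": -0.38,"tz": 0,"rx": 0,"ry": 0,"rz": 0,"grip": 1},
])

```text
clock: 10.1
tcp_pos: [0.609, -0.0212, 0.0323]
orientation: [-3.141, 0.009, 0.0]
contact_force: [-0.2, 1.5, 1.0]
grip_width: -0.0001
```

```bash
python3 look.py 3 scene; python3 - <<'E'
import numpy as np
a=-.0055
def P(s):
    if s<35: p=(s-35,-90)
    elif s<176.37:
        t=(176.37-s)/90; p=(90*np.cos(t),-90*np.sin(t))
    else: p=(90,s-176.37)
    R=np.array([[np.cos(a),-np.sin(a)],[np.sin(a),np.cos(a)]])
    return R@p/1000+[.519,-.0234]
pr=None
for s in np.append(176.37-7.07*np.arange(0,21),[26,18,10,0]):
    q=P(s); print(round(s,1),q.round(4),(q-pr)/.02 if pr is not None else "",); pr=q
E
```

```text
10.15 [ 0.609  -0.023   0.0322] [ 3.141 -0.011 -0.   ] [-0.01 -0.52  0.53] 0.0001
176.4 [ 0.609  -0.0239] 
169.3 [ 0.6087 -0.031 ] [-0.01581959 -0.35305487]
162.2 [ 0.6078 -0.038 ] [-0.04347671 -0.35072465]
155.2 [ 0.6064 -0.0449] [-0.07086567 -0.34623122]
148.1 [ 0.6044 -0.0517] [-0.09781755 -0.33960231]
141.0 [ 0.602  -0.0583] [-0.12416611 -0.3308788 ]
134.0 [ 0.599  -0.0647] [-0.14974883 -0.32011449]
126.9 [ 0.5955 -0.0709] [-0.17440794 -0.30737578]
119.8 [ 0.5915 -0.0767] [-0.19799133 -0.29274124]
112.7 [ 0.5871 -0.0822] [-0.22035355 -0.27630113]
105.7 [ 0.5823 -0.0874] [-0.24135668 -0.25815684]
98.6 [ 0.5771 -0.0922] [-0.26087116 -0.2384203 ]
91.5 [ 0.5715 -0.0965] [-0.27877664 -0.21721323]
84.5 [ 0.5656 -0.1004] [-0.29496268 -0.19466643]
77.4 [ 0.5594 -0.1038] [-0.30932945 -0.17091896]
70.3 [ 0.553  -0.1067] [-0.32178834 -0.1461173 ]
63.2 [ 0.5463 -0.1092] [-0.3322625  -0.12041442]
56.2 [ 0.5395 -0.111 ] [-0.34068733 -0.09396884]
49.1 [ 0.5326 -0.1124] [-0.34701087 -0.06694369]
42.0 [ 0.5255 -0.1132] [-0.35119412 -0.03950563]
35.0 [ 0.5185 -0.1134] [-0.35329473 -0.01182368]
26.0 [ 0.5095 -0.1133] [-0.44849322  0.00246674]
18.0 [ 0.5015 -0.1133] [-0.39999395  0.00219999]
10.0 [ 0.4935 -0.1133] [-0.39999395  0.00219999]
0.0 [ 0.4835 -0.1132] [-0.49999244  0.00274999]
```

View pics/scene3.png

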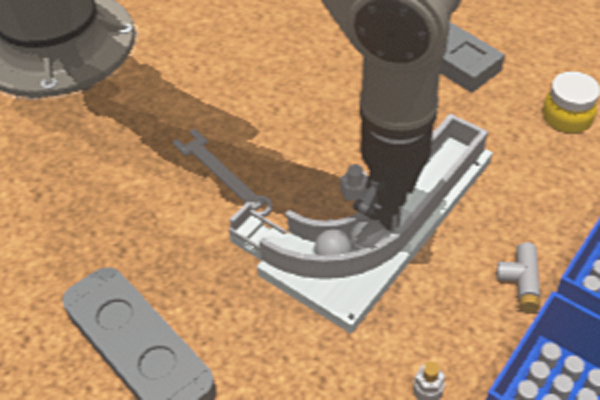

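Request:
drive_tool([
  {"tx": -0.02,"ty": -0.35,"tz": 0,"rx": 0,"ry": 0,"rz": -0.56,"grip": 1},
  {"tx": -0.04,"ty": -0.35,"tz": 0,"rx": 0,"ry": 0,"rz": -0.56,"grip": 1},
  {"tx": -0.07,"ty": -0.35,"tz": 0,"rx": 0,"ry": 0,"rz": -0.56,"grip": 1},
  {"tx": -0.1,"ty": -0.34,"tz": 0,"rx": 0,"ry": 0,"rz": -0.56,"grip": 1},
  {"tx": -0.12,"ty": -0.33,"tz": 0,"rx": 0,"ry": 0,"rz": -0.56,"grip": 1},
  {"tx": -0.15,"ty": -0.32,"tz": 0,"rx": 0,"ry": 0,"rz": -0.56,"grip": 1},
  {"tx": -0.17,"ty": -0.31,"tz": 0,"rx": 0,"ry": 0,"rz": -0.56,"grip": 1},
  {"tx": -0.2,"ty": -0.29,"tz": 0,"rx": 0,"ry": 0,"rz": -0.56,"grip": 1},
  {"tx": 0,"ty": 0,"tz": 0,"rx": 0,"ry": 0,"rz": 0,"grip": 1},
])

```text
clock: 11.28
tcp_pos: [0.5913, -0.0748, 0.0323]
orientation: [2.985, -0.975, -0.0]
contact_force: [-0.6, 0.3, -0.5]
grip_width: 0.0001
```

```bash
python3 look.py 4 scene top
```

```text
11.375 [ 0.5916 -0.0741  0.0322] [ 2.987 -0.973 -0.   ] [-0.89 -1.03  0.77] -0.0
```

View pics/scene4.png

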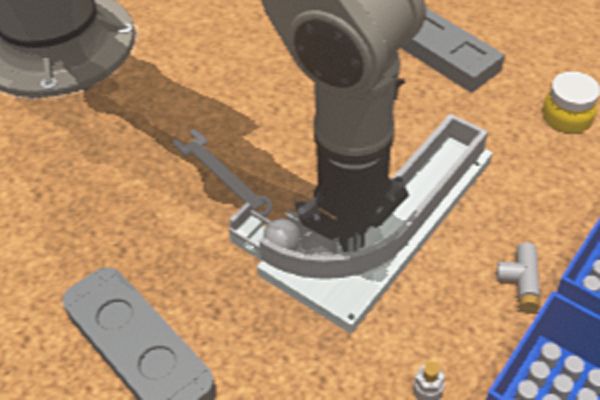

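View pics/top4.png

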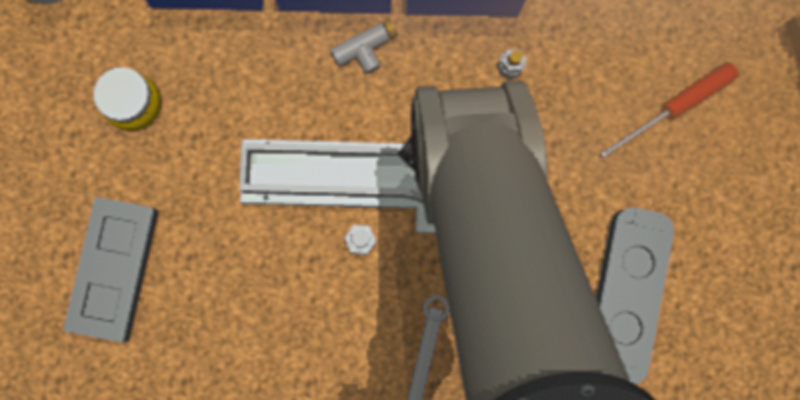

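Request:
drive_tool([
  {"tx": -0.22,"ty": -0.33,"tz": 0,"rx": 0,"ry": 0,"rz": -0.56,"grip": 1},
  {"tx": -0.24,"ty": -0.31,"tz": 0,"rx": 0,"ry": 0,"rz": -0.56,"grip": 1},
  {"tx": -0.26,"ty": -0.24,"tz": 0,"rx": 0,"ry": 0,"rz": -0.56,"grip": 1},
  {"tx": -0.28,"ty": -0.22,"tz": 0,"rx": 0,"ry": 0,"rz": -0.56,"grip": 1},
  {"tx": 0,"ty": 0,"tz": 0,"rx": 0,"ry": 0,"rz": 0,"grip": 1},
])

```text
clock: 12.0
tcp_pos: [0.5714, -0.0961, 0.0322]
orientation: [2.798, -1.427, -0.0]
contact_force: [-0.3, -0.5, 0.2]
grip_width: 0.0001
```

```bash
python3 look.py 5 scene; python3 - <<'E'
import cv2
i=cv2.imread("pics/scene5.png")[150:300,180:480]; cv2.imwrite("pics/scene5z.png",cv2.resize(i,(800,400),interpolation=cv2.INTER_CUBIC))
E
```

```text
12.05 [ 0.5717 -0.0958  0.0323] [ 2.799 -1.425 -0.   ] [ 0.68  0.45 -0.25] -0.0002
```

View pics/scene5z.png

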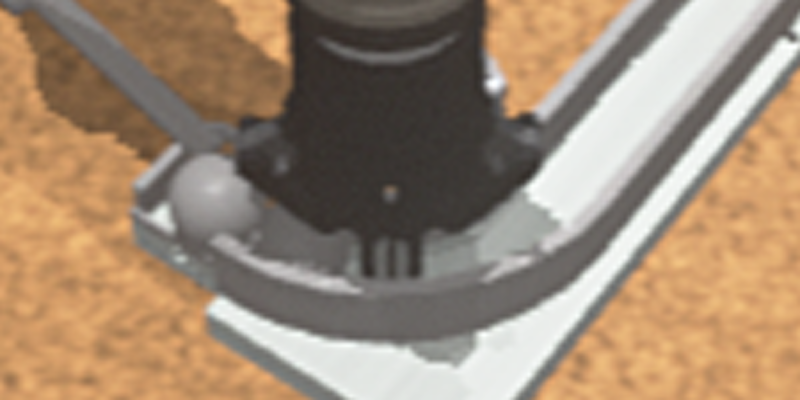

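```bash
cat > ballpos.py <<'E'
import sys
from h import *
f=dict(np.load(sys.argv[1])); P,m=cloud(f)
X=P[m]; X=X[(X[:,2]>.045)&(X[:,2]<.07)&(X[:,0]>.455)&(X[:,0]<.51)&(X[:,1]>-.145)&(X[:,1]<-.085)]
from scipy.optimize import least_squares
s=least_squares(lambda c:np.linalg.norm(X-c,axis=1)-.022,[.4835,-.1132,.04],loss="soft_l1",f_scale=.001)
print(len(X),s.x.round(4), "max z",X[:,2].max())
E
python3 ballpos.py scene5.npz
python3 - <<'E'
from h import *
f=dict(np.load("scene5.npz"))
u=80+(180+213/2.667)/2; v=100+(150+200/2.667)/2; print(u,v,proj(f,[.4835,-.1132,.04]),proj(f,[.4935,-.1132,.042]),proj(f,[.5035,-.1132,.042]))
E
```

```text
192 [ 0.4918 -0.1119  0.0422] max z 0.06759951367753547
209.93250843644546 212.49531308586427 [207.7656946  211.53334889] [211.03813535 212.96274747] [214.40039311 214.92981246]
```

Request:
drive_tool([
  {"tx": -0.14,"ty": -0.11,"tz": 0,"rx": 0,"ry": 0,"rz": -0.28,"grip": 1},
  {"tx": -0.15,"ty": -0.11,"tz": 0,"rx": 0,"ry": 0,"rz": -0.28,"grip": 1},
  {"tx": 0,"ty": 0,"tz": 0,"rx": 0,"ry": 0,"rz": 0,"grip": 1},
])

```text
clock: 12.42
tcp_pos: [0.5655, -0.1006, 0.0322]
orientation: [2.739, -1.538, -0.0]
contact_force: [0.2, -0.1, 1.3]
grip_width: 0.0003
```

```bash
python3 look.py 6 scene; python3 ballpos.py scene6.npz
```

```text
12.475 [ 0.5657 -0.1003  0.0323] [ 2.74  -1.537 -0.   ] [-0.24  0.35 -0.6 ] -0.0001
189 [ 0.4843 -0.1114  0.0403] max z 0.06580228477682848
```

Request:
drive_tool([
  {"tx": 0.12,"ty": 0.09,"tz": 0.2,"rx": 0,"ry": 0,"rz": 0,"grip": 1},
  {"tx": 0,"ty": 0,"tz": 1,"rx": 0,"ry": 0,"rz": 0,"grip": 1},
  {"tx": 0,"ty": 0,"tz": 1,"rx": 0,"ry": 0,"rz": 0,"grip": 1},
  {"tx": 0,"ty": 0,"tz": 1,"rx": 0,"ry": 0,"rz": 0.9,"grip": 1},
  {"tx": -0.5,"ty": -0.1,"tz": 1,"rx": 0,"ry": 0,"rz": 0.9,"grip": 1},
  {"tx": -0.7,"ty": -0.1,"tz": 0.5,"rx": 0,"ry": 0,"rz": 0.9,"grip": 1},
  {"tx": -0.8,"ty": -0.1,"tz": 0,"rx": 0,"ry": 0,"rz": 0.9,"grip": -0.6},
  {"tx": -0.8,"ty": -0.1,"tz": 0,"rx": 0,"ry": 0,"rz": 0.9,"grip": -0.6},
  {"tx": -0.8,"ty": -0.1,"tz": 0,"rx": 0,"ry": 0,"rz": 0.9,"grip": -0.6},
  {"tx": -0.6,"ty": -0.1,"tz": 0,"rx": 0,"ry": 0,"rz": 0.9,"grip": -0.6},
])

```text
clock: 13.72
tcp_pos: [0.4839, -0.1104, 0.1267]
orientation: [3.134, -0.217, 0.001]
contact_force: [-0.3, -0.1, 0.6]
grip_width: 0.0684
```

Request:
drive_tool([
  {"tx": 0,"ty": 0,"tz": 0,"rx": 0,"ry": 0,"rz": 0.98,"grip": -0.6},
  {"tx": 0,"ty": 0,"tz": 0,"rx": 0,"ry": 0,"rz": 0,"grip": -0.6},
])

```text
clock: 13.98
tcp_pos: [0.4845, -0.1104, 0.1267]
orientation: [-3.142, 0.011, -0.001]
contact_force: [-0.4, 0.5, 0.3]
grip_width: 0.0682
```

```bash
python3 look.py 7 scene top; python3 ballpos.py scene7.npz
```

```text
14.075 [ 0.4846 -0.1104  0.1266] [ 3.142e+00 -1.300e-02  1.000e-03] [-0.01  0.4   1.16] 0.0682
217 [ 0.4841 -0.1114  0.0404] max z 0.0648853307723889
```

View pics/scene7.png

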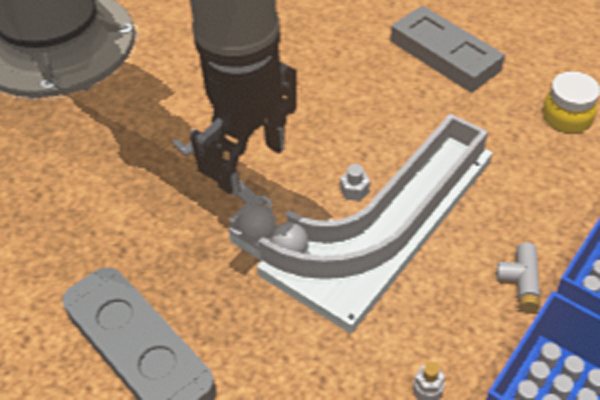

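Request:
drive_tool([
  {"tx": -0.08,"ty": -0.1,"tz": -1,"rx": 0,"ry": 0,"rz": 0,"grip": -0.6},
  {"tx": 0,"ty": 0,"tz": -1,"rx": 0,"ry": 0,"rz": 0,"grip": -0.6},
  {"tx": 0,"ty": 0,"tz": -1,"rx": 0,"ry": 0,"rz": 0,"grip": -0.6},
  {"tx": 0,"ty": 0,"tz": 0,"rx": 0,"ry": 0,"rz": 0,"grip": -0.6},
  {"tx": 0,"ty": 0,"tz": 0,"rx": 0,"ry": 0,"rz": 0,"grip": -0.6},
])

```text
clock: 14.7
tcp_pos: [0.4832, -0.1124, 0.0669]
orientation: [3.141, -0.01, 0.001]
contact_force: [-0.8, 0.7, 0.2]
grip_width: 0.0685
```

```bash
cat > weigh.py <<'E'
import sys,numpy as np
from bench import status,eyes
F=[];T=[]
for k in range(int(sys.argv[2])):
    f=eyes.grab_frame("scene"); o=status.get_obs(); F.append(o["contact_force"]);T.append(o["tau"])
F=np.array(F);T=np.array(T); np.savez(sys.argv[1],F=F,T=T,q=o["joints"])
print(o["clock"],o["tcp_pos"].round(4),o["grip_width"]); print("F",F.mean(0).round(3),"se",(F.std(0)/np.sqrt(len(F))).round(3)); print("z",F[:,2].round(2)); print("tau",T.mean(0).round(4),T.std(0).round(4))
E
python3 weigh.py tare1.npz 14
```

```text
15.4 [ 0.4826 -0.1125  0.0663] 0.06818097040779061
F [ 0.04   0.207 -0.127] se [0.122 0.102 0.137]
z [-0.4  -0.27  0.65 -0.35  0.16 -1.39 -0.4  -0.76  0.27  0.43 -0.15 -0.08
  0.34  0.18]
tau [-2.24000e-02 -4.66797e+01 -1.78920e+00 -1.82314e+01  6.60000e-03
  1.90000e-03 -2.30000e-03] [0.0262 0.194  0.0119 0.0599 0.0015 0.0049 0.0026]
```

Request:
drive_tool([
  {"tx": 0,"ty": 0,"tz": -0.8,"rx": 0,"ry": 0,"rz": 0,"grip": -0.6},
  {"tx": 0,"ty": 0,"tz": -0.8,"rx": 0,"ry": 0,"rz": 0,"grip": -0.6},
  {"tx": 0,"ty": 0,"tz": -0.5,"rx": 0,"ry": 0,"rz": 0,"grip": -0.6},
  {"tx": 0,"ty": 0,"tz": 0,"rx": 0,"ry": 0,"rz": 0,"grip": -0.4},
  {"tx": 0,"ty": 0,"tz": 0,"rx": 0,"ry": 0,"rz": 0,"grip": -0.2},
  {"tx": 0,"ty": 0,"tz": 0,"rx": 0,"ry": 0,"rz": 0,"grip": 0.2},
  {"tx": 0,"ty": 0,"tz": 0,"rx": 0,"ry": 0,"rz": 0,"grip": 0.3},
  {"tx": 0,"ty": 0,"tz": 0,"rx": 0,"ry": 0,"rz": 0,"grip": 0.3},
], grip_force=30)

```text
clock: 16.4
tcp_pos: [0.4831, -0.1128, 0.0248]
orientation: [3.141, -0.01, 0.002]
contact_force: [-0.2, -1.1, 3.5]
grip_width: 0.0421
```

```bash
python3 look.py 8 scene; python3 ballpos.py scene8.npz;  python3 - <<'E'
import cv2
i=cv2.imread("pics/scene8.png")[100:300,150:450]; cv2.imwrite("pics/scene8z.png",cv2.resize(i,(800,533),interpolation=cv2.INTER_CUBIC))
E
```

```text
16.45 [ 0.4831 -0.1128  0.0247] [ 3.141e+00 -1.000e-02  2.000e-03] [-0.52 -1.9   4.24] 0.0421
226 [ 0.4829 -0.1095  0.0428] max z 0.06991438673483263
```

View pics/scene8z.png

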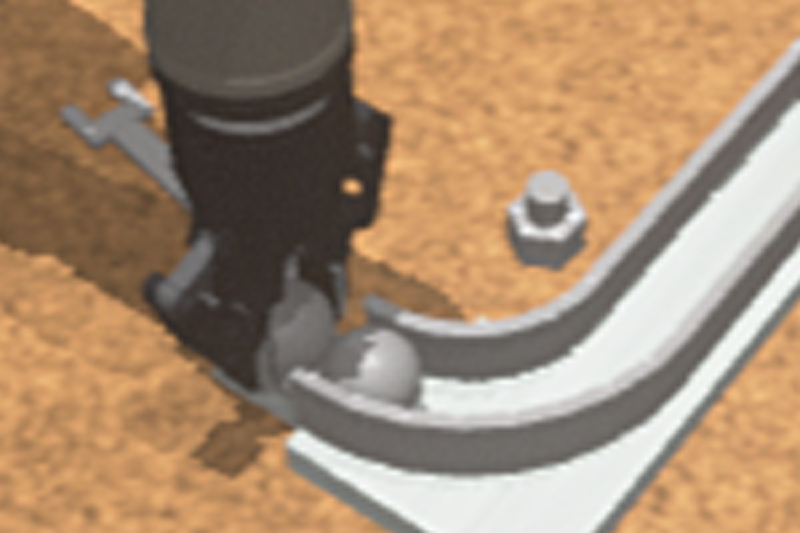

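Request:
drive_tool([
  {"tx": 0,"ty": 0,"tz": 0,"rx": 0,"ry": 0,"rz": 0,"grip": -0.2},
  {"tx": 0,"ty": 0,"tz": 0,"rx": 0,"ry": 0,"rz": 0,"grip": -0.2},
  {"tx": 0,"ty": 0,"tz": -0.24,"rx": 0,"ry": 0,"rz": 0,"grip": -0.2},
  {"tx": 0,"ty": 0,"tz": 0,"rx": 0,"ry": 0,"rz": 0,"grip": 0.0},
  {"tx": 0,"ty": 0,"tz": 0,"rx": 0,"ry": 0,"rz": 0,"grip": 0.3},
  {"tx": 0,"ty": 0,"tz": 0,"rx": 0,"ry": 0,"rz": 0,"grip": 0.3},
  {"tx": 0,"ty": 0,"tz": 0,"rx": 0,"ry": 0,"rz": 0,"grip": 0.3},
])

```text
clock: 17.32
tcp_pos: [0.4823, -0.1126, 0.0194]
orientation: [3.141, -0.009, -0.001]
contact_force: [-0.6, -1.3, -2.1]
grip_width: 0.0423
```

Request:
drive_tool([
  {"tx": 0,"ty": 0,"tz": 0.3,"rx": 0,"ry": 0,"rz": 0,"grip": 0.3},
  {"tx": 0,"ty": 0,"tz": 0.4,"rx": 0,"ry": 0,"rz": 0,"grip": 0.3},
  {"tx": 0,"ty": 0,"tz": 0.4,"rx": 0,"ry": 0,"rz": 0,"grip": 0.3},
  {"tx": 0,"ty": 0,"tz": 0,"rx": 0,"ry": 0,"rz": 0,"grip": 0.3},
  {"tx": 0,"ty": 0,"tz": 0,"rx": 0,"ry": 0,"rz": 0,"grip": 0.3},
])

```text
clock: 17.95
tcp_pos: [0.4826, -0.1125, 0.0416]
orientation: [3.142, -0.009, 0.0]
contact_force: [-0.8, -0.9, -3.0]
grip_width: 0.0427
```

```bash
python3 weigh.py w1.npz 20; python3 look.py 9 scene; python3 ballpos.py scene9.npz
```

```text
18.95 [ 0.4827 -0.1125  0.0415] 0.04224958849589895
F [ 0.025  0.185 -2.877] se [0.09  0.098 0.086]
z [-3.55 -2.47 -2.22 -3.32 -2.8  -2.62 -2.71 -3.13 -2.76 -2.83 -2.2  -2.9
 -3.21 -2.66 -3.63 -3.15 -2.68 -3.24 -2.84 -2.63]
tau [ 3.30000e-03 -4.95270e+01 -1.85430e+00 -1.75213e+01  8.00000e-03
  3.00000e-04 -0.00000e+00] [0.0068 0.0864 0.0069 0.0296 0.0002 0.0025 0.0001]
19.0 [ 0.4827 -0.1125  0.0415] [ 3.142 -0.009  0.   ] [ 0.12  1.07 -3.11] 0.0423
102 [ 0.4843 -0.1153  0.059 ] max z 0.06964875038515139
```

View pics/scene9.png

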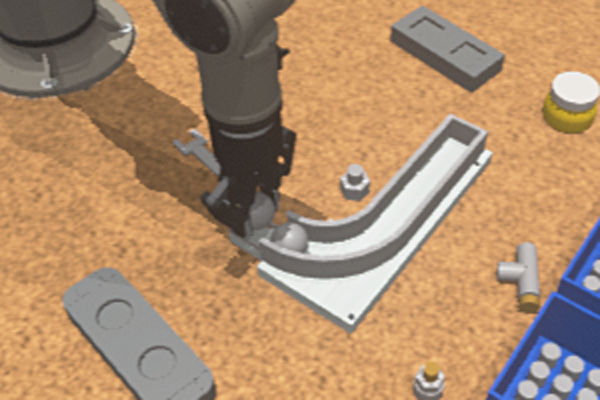

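```bash
python3 - <<'E'
from h import *
import cv2
sq=np.array([.4898,.3162]); rd=np.array([.4686,-.3017]) 
for n in("top","scene"):
    f=dict(np.load(n+"0.npz")); im=cv2.resize(f["frame"],None,fx=4,fy=4,interpolation=cv2.INTER_CUBIC)
    out=[]
    for c,a,nm in((sq,169.6,"s"),(rd,168.35,"r")):
        d=np.array([np.cos(np.radians(a)),np.sin(np.radians(a))])*.04
        for k in(-1,1):
            p=c+k*d; print(nm,p.round(4))
            for z in(.030,):
                u=proj(f,[*p,z])*4+1.5; cv2.drawMarker(im,tuple(int(x) for x in u),(0,0,255),0,16,2)
        u=(proj(f,[*c,.03])*4).astype(int); out.append(cv2.resize(im[max(0,u[1]-200):u[1]+200,max(0,u[0]-200):u[0]+200],(400,400)))
    cv2.imwrite(f"pics/pk_{n}.png",np.hstack(out))
E
```

```text
s [0.5291 0.309 ]
s [0.4505 0.3234]
r [ 0.5078 -0.3098]
r [ 0.4294 -0.2936]
s [0.5291 0.309 ]
s [0.4505 0.3234]
r [ 0.5078 -0.3098]
r [ 0.4294 -0.2936]
```

View pics/pk_top.png

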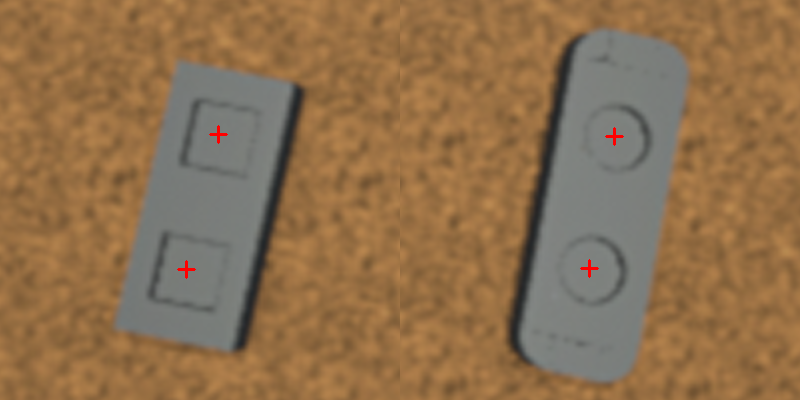

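View pics/pk_scene.png

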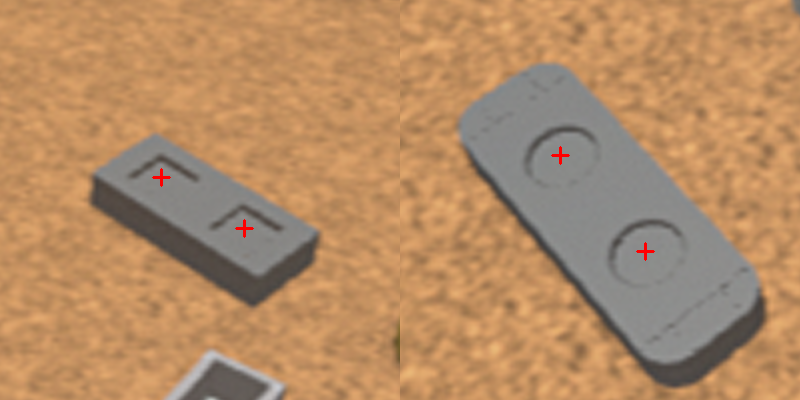

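Request:
drive_tool([
  {"tx": 0,"ty": 0,"tz": 0.8,"rx": 0,"ry": 0,"rz": 0,"grip": 0.3},
  {"tx": 0,"ty": 0,"tz": 1,"rx": 0,"ry": 0,"rz": 0,"grip": 0.3},
  {"tx": 0,"ty": 0,"tz": 1,"rx": 0,"ry": 0,"rz": 0,"grip": 0.3},
  {"tx": 0.1,"ty": 0.4,"tz": 0.7,"rx": 0,"ry": 0,"rz": 0,"grip": 0.3},
  {"tx": 0.1,"ty": 0.8,"tz": 0.5,"rx": 0,"ry": 0,"rz": 0,"grip": 0.3},
  {"tx": 0.1,"ty": 1,"tz": 0,"rx": 0,"ry": 0,"rz": 0,"grip": 0.3},
  {"tx": 0.1,"ty": 1,"tz": 0,"rx": 0,"ry": 0,"rz": 0,"grip": 0.3},
  {"tx": 0.1,"ty": 1,"tz": 0,"rx": 0,"ry": 0,"rz": 0,"grip": 0.3},
  {"tx": 0.1,"ty": 1,"tz": 0,"rx": 0,"ry": 0,"rz": 0,"grip": 0.3},
  {"tx": 0.1,"ty": 1,"tz": 0,"rx": 0,"ry": 0,"rz": 0,"grip": 0.3},
])

```text
clock: 20.25
tcp_pos: [0.4963, 0.0137, 0.1215]
orientation: [-3.141, 0.007, 0.001]
contact_force: [0.4, 1.3, -3.4]
grip_width: 0.0428
```

Request:
drive_tool([
  {"tx": 0.1,"ty": 1,"tz": 0,"rx": 0,"ry": 0,"rz": 0,"grip": 0.3},
  {"tx": 0.1,"ty": 1,"tz": 0,"rx": 0,"ry": 0,"rz": 0,"grip": 0.3},
  {"tx": 0.1,"ty": 1,"tz": 0,"rx": 0,"ry": 0,"rz": 0,"grip": 0.3},
  {"tx": 0.1,"ty": 1,"tz": 0,"rx": 0,"ry": 0,"rz": 0,"grip": 0.3},
  {"tx": 0.1,"ty": 1,"tz": 0,"rx": 0,"ry": 0,"rz": 0,"grip": 0.3},
  {"tx": 0.1,"ty": 1,"tz": 0,"rx": 0,"ry": 0,"rz": 0,"grip": 0.3},
  {"tx": 0.1,"ty": 1,"tz": 0,"rx": 0,"ry": 0,"rz": 0,"grip": 0.3},
  {"tx": 0.1,"ty": 1,"tz": 0,"rx": 0,"ry": 0,"rz": 0,"grip": 0.3},
  {"tx": 0.1,"ty": 1,"tz": 0,"rx": 0,"ry": 0,"rz": 0,"grip": 0.3},
  {"tx": 0.1,"ty": 1,"tz": 0,"rx": 0,"ry": 0,"rz": 0,"grip": 0.3},
])

```text
clock: 21.5
tcp_pos: [0.5167, 0.2129, 0.1215]
orientation: [3.142, -0.009, -0.0]
contact_force: [0.3, 1.2, -3.1]
grip_width: 0.0422
```

Request:
drive_tool([
  {"tx": 0.1,"ty": 1,"tz": 0,"rx": 0,"ry": 0,"rz": 0,"grip": 0.3},
  {"tx": 0.1,"ty": 1,"tz": 0,"rx": 0,"ry": 0,"rz": 0,"grip": 0.3},
  {"tx": 0.1,"ty": 1,"tz": 0,"rx": 0,"ry": 0,"rz": 0,"grip": 0.3},
  {"tx": 0.1,"ty": 1,"tz": 0,"rx": 0,"ry": 0,"rz": 0,"grip": 0.3},
  {"tx": 0.1,"ty": 0.6,"tz": 0,"rx": 0,"ry": 0,"rz": 0,"grip": 0.3},
  {"tx": 0,"ty": 0.2,"tz": 0,"rx": 0,"ry": 0,"rz": 0,"grip": 0.3},
  {"tx": 0,"ty": 0,"tz": 0,"rx": 0,"ry": 0,"rz": 0,"grip": 0.3},
])

```text
clock: 22.38
tcp_pos: [0.5266, 0.3072, 0.1213]
orientation: [3.141, -0.009, -0.0]
contact_force: [-0.4, 0.1, -3.2]
grip_width: 0.0423
```

```bash
python3 look.py 10 scene
```

```text
22.425 [0.5267 0.3067 0.1213] [ 3.141 -0.01  -0.   ] [-0.72 -0.4  -4.44] 0.0423
```

View pics/scene10.png

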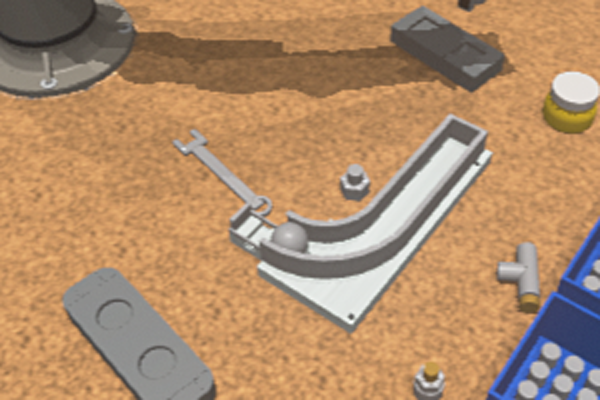

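Request:
drive_tool([
  {"tx": 0.09,"ty": 0.08,"tz": -1,"rx": 0,"ry": 0,"rz": 0,"grip": 0.3},
  {"tx": 0,"ty": 0,"tz": -1,"rx": 0,"ry": 0,"rz": 0,"grip": 0.3},
  {"tx": 0,"ty": 0,"tz": -1,"rx": 0,"ry": 0,"rz": 0,"grip": 0.3},
  {"tx": 0,"ty": 0,"tz": -0.7,"rx": 0,"ry": 0,"rz": 0,"grip": 0.3},
  {"tx": 0,"ty": 0,"tz": -0.5,"rx": 0,"ry": 0,"rz": 0,"grip": 0.3},
  {"tx": 0,"ty": 0,"tz": -0.3,"rx": 0,"ry": 0,"rz": 0,"grip": 0.3},
  {"tx": 0,"ty": 0,"tz": 0,"rx": 0,"ry": 0,"rz": 0,"grip": 0.3},
])

```text
clock: 23.3
tcp_pos: [0.5284, 0.3092, 0.0313]
orientation: [3.141, -0.009, -0.0]
contact_force: [0.9, 0.7, -2.9]
grip_width: 0.0421
```

```bash
python3 look.py 11 scene top;python3 - <<'E'
import cv2,numpy as np
f=np.load("scene11.npz")["frame"][80:180,250:370]; cv2.imwrite("pics/scene11z.png",cv2.resize(f,(720,600),interpolation=cv2.INTER_CUBIC))
E
```

```text
23.4 [0.5288 0.3094 0.032 ] [-3.141e+00  9.000e-03 -1.000e-03] [ 0.08 -0.14 -2.41] 0.0423
```

View pics/scene11z.png

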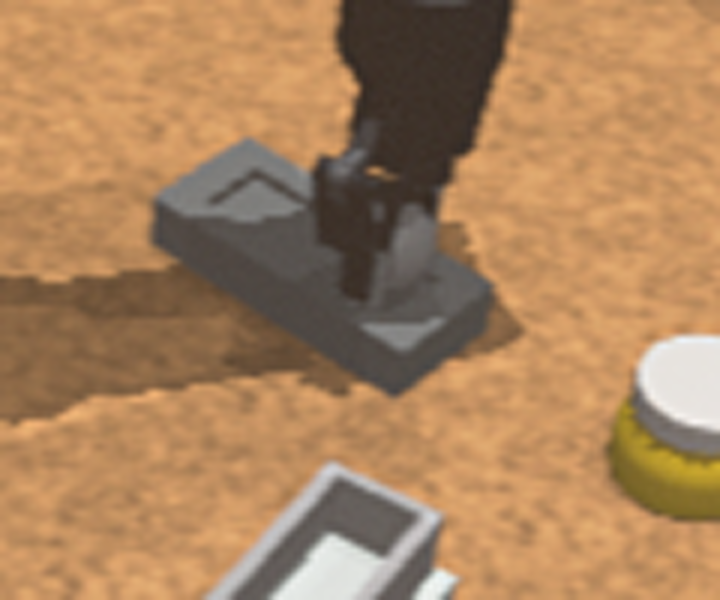

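Request:
drive_tool([
  {"tx": 0,"ty": 0,"tz": -0.08,"rx": 0,"ry": 0,"rz": 0,"grip": 0.3},
  {"tx": 0,"ty": 0,"tz": -0.05,"rx": 0,"ry": 0,"rz": 0,"grip": 0.3},
  {"tx": 0,"ty": 0,"tz": 0,"rx": 0,"ry": 0,"rz": 0,"grip": 0.3},
])

```text
clock: 23.78
tcp_pos: [0.5285, 0.3091, 0.029]
orientation: [-3.142, 0.009, -0.0]
contact_force: [-0.0, 0.3, -2.8]
grip_width: 0.0421
```

Request:
drive_tool([
  {"tx": 0,"ty": 0,"tz": -0.05,"rx": 0,"ry": 0,"rz": 0,"grip": 0.3},
  {"tx": 0,"ty": 0,"tz": -0.04,"rx": 0,"ry": 0,"rz": 0,"grip": 0.3},
  {"tx": 0,"ty": 0,"tz": 0,"rx": 0,"ry": 0,"rz": 0,"grip": 0.3},
])

```text
clock: 24.15
tcp_pos: [0.5286, 0.3092, 0.0283]
orientation: [3.141, -0.009, 0.001]
contact_force: [-3.5, -2.3, 8.1]
grip_width: 0.0426
```

Request:
drive_tool([
  {"tx": 0,"ty": 0,"tz": 0.04,"rx": 0,"ry": 0,"rz": 0,"grip": 0.3},
  {"tx": 0,"ty": 0,"tz": 0,"rx": 0,"ry": 0,"rz": 0,"grip": 0.0},
  {"tx": 0,"ty": 0,"tz": 0,"rx": 0,"ry": 0,"rz": 0,"grip": -0.15},
  {"tx": 0,"ty": 0,"tz": 0,"rx": 0,"ry": 0,"rz": 0,"grip": -0.3},
  {"tx": 0,"ty": 0,"tz": 0,"rx": 0,"ry": 0,"rz": 0,"grip": -0.6},
  {"tx": 0,"ty": 0,"tz": 0.5,"rx": 0,"ry": 0,"rz": 0,"grip": -0.6},
  {"tx": 0,"ty": 0,"tz": 1,"rx": 0,"ry": 0,"rz": 0,"grip": -0.6},
  {"tx": 0,"ty": 0,"tz": 1,"rx": 0,"ry": 0,"rz": 0,"grip": -0.6},
  {"tx": 0,"ty": 0,"tz": 1,"rx": 0,"ry": 0,"rz": 0,"grip": -0.6},
  {"tx": 0,"ty": 0,"tz": 1,"rx": 0,"ry": 0,"rz": 0,"grip": -0.6},
])

```text
clock: 25.4
tcp_pos: [0.5287, 0.3092, 0.1199]
orientation: [-3.141, 0.009, -0.001]
contact_force: [0.4, 0.2, 0.7]
grip_width: 0.0682
```

```bash
python3 look.py 12 scene top;python3 - <<'E'
import cv2,numpy as np
f=np.load("scene12.npz")["frame"][80:180,250:370]; cv2.imwrite("pics/scene12z.png",cv2.resize(f,(720,600),interpolation=cv2.INTER_CUBIC))
E
```

```text
25.5 [0.5299 0.3102 0.1211] [-3.139  0.009 -0.006] [0.29 0.21 0.18] 0.068
```

View pics/scene12z.png

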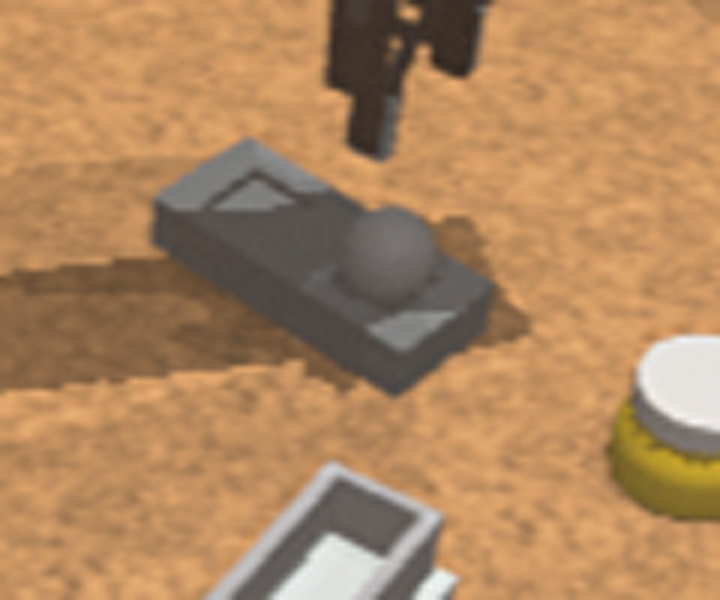

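View pics/top12.png

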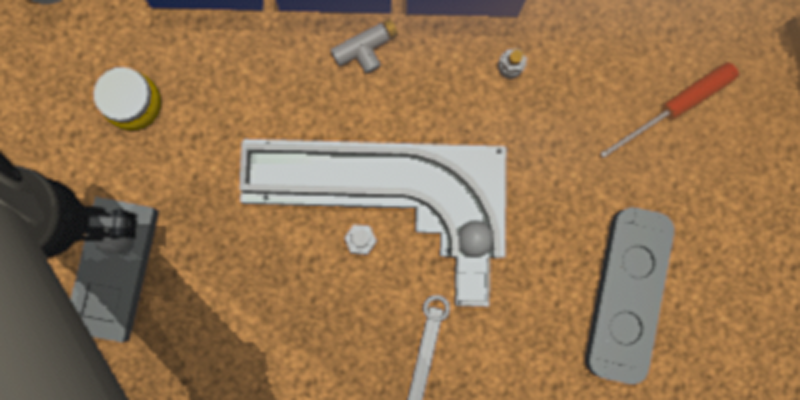

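```bash
python3 - <<'E'
from h import *
from scipy.optimize import least_squares
for n in("top12","scene12"):
  f=dict(np.load(n+".npz")); P,m=cloud(f); A=P[m]
  for c0,lo in(([.528,-.113,.042],.0575),([.5285,.309,.046],.04)):
    c0=np.array(c0); X=A[(np.abs(A[:,:2]-c0[:2]).max(1)<.03)&(A[:,2]>lo)&(A[:,2]<.075)]
    if len(X)>15:
      s=least_squares(lambda c:np.linalg.norm(X-c,axis=1)-.022,c0,loss="soft_l1",f_scale=.001); print(n,len(X),s.x.round(4))
E
```

```text
top12 155 [ 0.5298 -0.1145  0.0422]
top12 95 [0.5285 0.3082 0.0454]
scene12 151 [ 0.5329 -0.113   0.0426]
scene12 178 [0.5315 0.3111 0.0466]
```

Request:
drive_tool([
  {"tx": 0.12,"ty": -0.6,"tz": 0,"rx": 0,"ry": 0,"rz": -0.62,"grip": -0.6},
  {"tx": 0.12,"ty": -1,"tz": 0,"rx": 0,"ry": 0,"rz": -0.62,"grip": 1},
  {"tx": 0.12,"ty": -1,"tz": 0,"rx": 0,"ry": 0,"rz": -0.62,"grip": 1},
  {"tx": 0.12,"ty": -1,"tz": 0,"rx": 0,"ry": 0,"rz": -0.62,"grip": 1},
  {"tx": 0.12,"ty": -1,"tz": 0,"rx": 0,"ry": 0,"rz": -0.62,"grip": 1},
  {"tx": 0.12,"ty": -1,"tz": 0,"rx": 0,"ry": 0,"rz": -0.62,"grip": 1},
  {"tx": 0.12,"ty": -1,"tz": 0,"rx": 0,"ry": 0,"rz": -0.62,"grip": 1},
  {"tx": 0.12,"ty": -1,"tz": 0,"rx": 0,"ry": 0,"rz": -0.62,"grip": 1},
  {"tx": 0.12,"ty": -1,"tz": 0,"rx": 0,"ry": 0,"rz": -0.62,"grip": 1},
  {"tx": 0.12,"ty": -1,"tz": 0,"rx": 0,"ry": 0,"rz": -0.62,"grip": 1},
])

```text
clock: 26.75
tcp_pos: [0.5521, 0.1164, 0.1174]
orientation: [2.846, -1.33, -0.001]
contact_force: [-0.0, 0.3, -0.3]
grip_width: 0.0003
```

Request:
drive_tool([
  {"tx": 0.12,"ty": -1,"tz": 0,"rx": 0,"ry": 0,"rz": 0,"grip": 1},
  {"tx": 0.12,"ty": -1,"tz": 0,"rx": 0,"ry": 0,"rz": 0,"grip": 1},
  {"tx": 0.12,"ty": -1,"tz": 0,"rx": 0,"ry": 0,"rz": 0,"grip": 1},
  {"tx": 0.12,"ty": -1,"tz": 0,"rx": 0,"ry": 0,"rz": 0,"grip": 1},
  {"tx": 0.12,"ty": -1,"tz": 0,"rx": 0,"ry": 0,"rz": 0,"grip": 1},
  {"tx": 0.12,"ty": -1,"tz": 0,"rx": 0,"ry": 0,"rz": 0,"grip": 1},
  {"tx": 0.12,"ty": -1,"tz": 0,"rx": 0,"ry": 0,"rz": 0,"grip": 1},
  {"tx": 0.12,"ty": -1,"tz": 0,"rx": 0,"ry": 0,"rz": 0,"grip": 1},
  {"tx": 0.12,"ty": -1,"tz": 0,"rx": 0,"ry": 0,"rz": 0,"grip": 1},
  {"tx": 0.07,"ty": -0.5,"tz": 0,"rx": 0,"ry": 0,"rz": 0,"grip": 1},
])

```text
clock: 28.0
tcp_pos: [0.5754, -0.0746, 0.1177]
orientation: [2.847, -1.327, -0.0]
contact_force: [0.5, 0.2, 0.3]
grip_width: 0.0
```

Request:
drive_tool([
  {"tx": 0,"ty": 0,"tz": 0,"rx": 0,"ry": 0,"rz": 0,"grip": 1},
  {"tx": 0,"ty": 0,"tz": 0,"rx": 0,"ry": 0,"rz": 0,"grip": 1},
])

```text
clock: 28.25
tcp_pos: [0.5754, -0.0718, 0.1179]
orientation: [-2.848, 1.324, 0.001]
contact_force: [0.2, 0.6, -0.5]
grip_width: 0.0001
```

Request:
drive_tool([
  {"tx": 0.08,"ty": -1,"tz": -0.5,"rx": 0,"ry": 0,"rz": 0,"grip": 1},
  {"tx": 0,"ty": -0.02,"tz": -0.8,"rx": 0,"ry": 0,"rz": 0,"grip": 1},
  {"tx": 0,"ty": 0,"tz": 0,"rx": 0,"ry": 0,"rz": 0,"grip": 1},
])

```text
clock: 28.62
tcp_pos: [0.5755, -0.0934, 0.0898]
orientation: [2.846, -1.326, -0.006]
contact_force: [0.1, 0.7, -0.2]
grip_width: 0.0001
```

```bash
python3 look.py 13 scene
```

```text
28.675 [ 0.5761 -0.093   0.0906] [ 2.847 -1.326 -0.004] [-0.06  0.13  0.47] 0.0005
```

View pics/scene13.png

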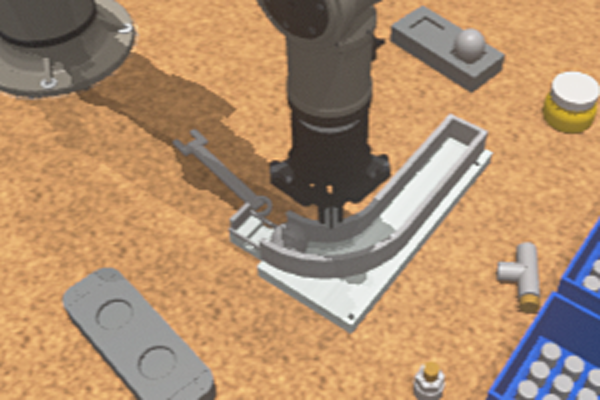

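Request:
drive_tool([
  {"tx": 0.05,"ty": 0.04,"tz": -0.7,"rx": 0,"ry": 0,"rz": 0,"grip": 1},
  {"tx": 0,"ty": 0,"tz": -0.8,"rx": 0,"ry": 0,"rz": 0,"grip": 1},
  {"tx": 0,"ty": 0,"tz": -0.8,"rx": 0,"ry": 0,"rz": 0,"grip": 1},
  {"tx": 0,"ty": 0,"tz": -0.6,"rx": 0,"ry": 0,"rz": 0,"grip": 1},
  {"tx": 0,"ty": 0,"tz": 0,"rx": 0,"ry": 0,"rz": 0,"grip": 1},
])

```text
clock: 29.3
tcp_pos: [0.5772, -0.0923, 0.0326]
orientation: [2.847, -1.325, -0.003]
contact_force: [-0.3, -0.5, 0.6]
grip_width: 0.0001
```

Request:
drive_tool([
  {"tx": -0.28,"ty": -0.22,"tz": 0,"rx": 0,"ry": 0,"rz": -0.56,"grip": 1},
  {"tx": -0.3,"ty": -0.2,"tz": 0,"rx": 0,"ry": 0,"rz": -0.56,"grip": 1},
  {"tx": -0.31,"ty": -0.17,"tz": 0,"rx": 0,"ry": 0,"rz": -0.56,"grip": 1},
  {"tx": -0.32,"ty": -0.15,"tz": 0,"rx": 0,"ry": 0,"rz": -0.56,"grip": 1},
  {"tx": -0.33,"ty": -0.12,"tz": 0,"rx": 0,"ry": 0,"rz": -0.56,"grip": 1},
  {"tx": -0.34,"ty": -0.09,"tz": 0,"rx": 0,"ry": 0,"rz": -0.56,"grip": 1},
  {"tx": -0.35,"ty": -0.07,"tz": 0,"rx": 0,"ry": 0,"rz": -0.56,"grip": 1},
  {"tx": 0,"ty": 0,"tz": 0,"rx": 0,"ry": 0,"rz": 0,"grip": 1},
])

```text
clock: 30.3
tcp_pos: [0.5335, -0.113, 0.0344]
orientation: [-2.384, 2.046, -0.001]
contact_force: [1.3, -0.3, -0.1]
grip_width: -0.0001
```

```bash
python3 look.py 14 scene;python3 ballpos.py scene14.npz
```

```text
30.35 [ 0.5339 -0.1129  0.0344] [-2.385e+00  2.044e+00 -1.000e-03] [-0.89  0.21 -0.33] -0.0002
124 [ 0.4943 -0.1121  0.0426] max z 0.06667531079863454
```

View pics/scene14.png

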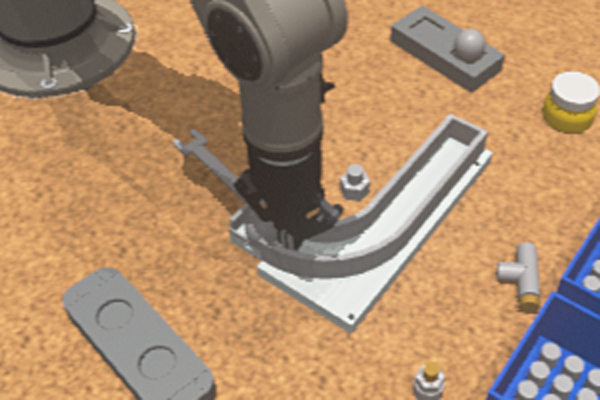

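Request:
drive_tool([
  {"tx": -0.2,"ty": -0.02,"tz": -0.05,"rx": 0,"ry": 0,"rz": -0.3,"grip": 1},
  {"tx": -0.2,"ty": -0.01,"tz": -0.05,"rx": 0,"ry": 0,"rz": -0.3,"grip": 1},
  {"tx": 0,"ty": 0,"tz": 0,"rx": 0,"ry": 0,"rz": 0,"grip": 1},
])

```text
clock: 30.72
tcp_pos: [0.5249, -0.1135, 0.0317]
orientation: [2.295, -2.145, -0.001]
contact_force: [-0.0, -0.2, -0.4]
grip_width: 0.0001
```

```bash
python3 look.py 15 scene;python3 ballpos.py scene15.npz
```

```text
30.775 [ 0.5253 -0.1134  0.0318] [ 2.296 -2.144 -0.   ] [ 0.11 -0.12  0.63] -0.0
139 [ 0.4839 -0.1109  0.0407] max z 0.06341766103032187
```

Request:
drive_tool([
  {"tx": 0.15,"ty": 0,"tz": 0.1,"rx": 0,"ry": 0,"rz": 0,"grip": 1},
  {"tx": 0,"ty": 0,"tz": 1,"rx": 0,"ry": 0,"rz": 0,"grip": 1},
  {"tx": 0,"ty": 0,"tz": 1,"rx": 0,"ry": 0,"rz": 0,"grip": 1},
  {"tx": 0,"ty": 0,"tz": 1,"rx": 0,"ry": 0,"rz": 0.97,"grip": 1},
  {"tx": 0,"ty": 0,"tz": 1,"rx": 0,"ry": 0,"rz": 0.97,"grip": 1},
  {"tx": -0.2,"ty": 0,"tz": 0.6,"rx": 0,"ry": 0,"rz": 0.97,"grip": 1},
  {"tx": -0.5,"ty": 0,"tz": 0,"rx": 0,"ry": 0,"rz": 0.97,"grip": 1},
  {"tx": -0.5,"ty": 0,"tz": 0,"rx": 0,"ry": 0,"rz": 0.97,"grip": 1},
  {"tx": -0.5,"ty": 0,"tz": 0,"rx": 0,"ry": 0,"rz": 0.97,"grip": 1},
  {"tx": -0.5,"ty": 0,"tz": 0,"rx": 0,"ry": 0,"rz": 0.97,"grip": -0.6},
])

```text
clock: 32.02
tcp_pos: [0.4845, -0.1135, 0.1262]
orientation: [-3.024, 0.853, -0.001]
contact_force: [-0.0, -0.6, 0.5]
grip_width: 0.0171
```

Request:
drive_tool([
  {"tx": 0,"ty": 0.04,"tz": 0,"rx": 0,"ry": 0,"rz": 0.97,"grip": -0.6},
  {"tx": 0,"ty": 0,"tz": 0,"rx": 0,"ry": 0,"rz": 0.97,"grip": -0.6},
  {"tx": 0,"ty": 0,"tz": 0,"rx": 0,"ry": 0,"rz": 0.97,"grip": -0.6},
  {"tx": 0,"ty": 0,"tz": 0,"rx": 0,"ry": 0,"rz": 0.97,"grip": -0.6},
  {"tx": 0,"ty": 0,"tz": 0,"rx": 0,"ry": 0,"rz": 0,"grip": -0.6},
])

```text
clock: 32.65
tcp_pos: [0.4848, -0.1128, 0.1261]
orientation: [-3.141, 0.022, -0.001]
contact_force: [-0.1, -0.4, 0.3]
grip_width: 0.0685
```

```bash
python3 look.py 16 scene;python3 ballpos.py scene16.npz
```

```text
32.7 [ 0.4847 -0.1128  0.1261] [-3.141e+00  2.500e-02 -1.000e-03] [ 0.82  0.06 -0.04] 0.0681
217 [ 0.4845 -0.1115  0.0406] max z 0.06507384450752374
```

View pics/scene16.png

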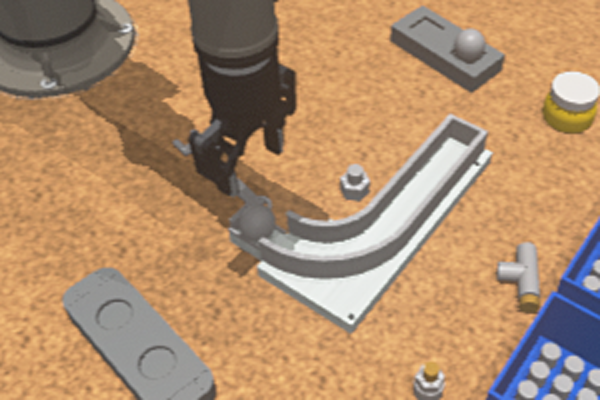

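Request:
drive_tool([
  {"tx": -0.08,"ty": 0.01,"tz": -1,"rx": 0,"ry": 0,"rz": 0,"grip": -0.6},
  {"tx": 0,"ty": 0,"tz": -1,"rx": 0,"ry": 0,"rz": 0,"grip": -0.6},
  {"tx": 0,"ty": 0,"tz": -1,"rx": 0,"ry": 0,"rz": 0,"grip": -0.6},
  {"tx": 0,"ty": 0,"tz": 0,"rx": 0,"ry": 0,"rz": 0,"grip": -0.6},
  {"tx": 0,"ty": 0,"tz": 0,"rx": 0,"ry": 0,"rz": 0,"grip": -0.6},
])

```text
clock: 33.33
tcp_pos: [0.4834, -0.1125, 0.0665]
orientation: [3.141, -0.022, 0.001]
contact_force: [-0.0, 0.7, -0.1]
grip_width: 0.0682
```

```bash
python3 weigh.py tare2.npz 20
```

```text
34.325 [ 0.4829 -0.1125  0.0659] 0.06853066893136905
F [-0.12   0.031  0.051] se [0.089 0.118 0.106]
z [ 0.78  0.39 -0.14 -0.09  0.3   1.14 -0.36 -0.11 -0.45 -0.07  0.02  0.78
  0.09  0.56 -0.74 -0.18 -0.61 -0.05  0.13 -0.37]
tau [-1.04000e-02 -4.66636e+01 -1.06330e+00 -1.81565e+01  7.20000e-03
  1.90000e-03 -2.30000e-03] [0.0182 0.166  0.0083 0.0511 0.0011 0.0042 0.0033]
```

Request:
drive_tool([
  {"tx": 0,"ty": 0,"tz": -0.8,"rx": 0,"ry": 0,"rz": 0,"grip": -0.6},
  {"tx": 0,"ty": 0,"tz": -0.8,"rx": 0,"ry": 0,"rz": 0,"grip": -0.6},
  {"tx": 0,"ty": 0,"tz": -0.6,"rx": 0,"ry": 0,"rz": 0,"grip": -0.6},
  {"tx": 0,"ty": 0,"tz": 0,"rx": 0,"ry": 0,"rz": 0,"grip": -0.2},
  {"tx": 0,"ty": 0,"tz": 0,"rx": 0,"ry": 0,"rz": 0,"grip": 0.0},
  {"tx": 0,"ty": 0,"tz": 0,"rx": 0,"ry": 0,"rz": 0,"grip": 0.3},
  {"tx": 0,"ty": 0,"tz": 0,"rx": 0,"ry": 0,"rz": 0,"grip": 0.3},
  {"tx": 0,"ty": 0,"tz": 0,"rx": 0,"ry": 0,"rz": 0,"grip": 0.3},
])

```text
clock: 35.33
tcp_pos: [0.483, -0.1125, 0.0221]
orientation: [3.141, -0.02, 0.001]
contact_force: [-0.6, 0.2, -0.8]
grip_width: 0.0426
```

Request:
drive_tool([
  {"tx": 0,"ty": 0,"tz": 0.3,"rx": 0,"ry": 0,"rz": 0,"grip": 0.3},
  {"tx": 0,"ty": 0,"tz": 0.4,"rx": 0,"ry": 0,"rz": 0,"grip": 0.3},
  {"tx": 0,"ty": 0,"tz": 0.4,"rx": 0,"ry": 0,"rz": 0,"grip": 0.3},
  {"tx": 0,"ty": 0,"tz": 0,"rx": 0,"ry": 0,"rz": 0,"grip": 0.3},
  {"tx": 0,"ty": 0,"tz": 0,"rx": 0,"ry": 0,"rz": 0,"grip": 0.3},
])

```text
clock: 35.95
tcp_pos: [0.4828, -0.1125, 0.044]
orientation: [3.141, -0.02, 0.0]
contact_force: [-0.7, 0.5, -1.7]
grip_width: 0.0424
```

```bash
python3 weigh.py w2.npz 24; python3 look.py 17 scene; python3 ballpos.py scene17.npz
```

```text
37.15 [ 0.4828 -0.1124  0.0439] 0.042568965233736
F [ 0.009  0.069 -1.016] se [0.083 0.116 0.111]
z [-0.76 -1.04 -1.05 -1.34 -0.3  -0.91 -1.36 -1.38  0.03 -1.41 -0.57 -0.96
 -1.44 -0.71 -1.24 -1.09 -1.43 -1.41 -1.7  -0.62 -0.19 -1.23  0.01 -2.3 ]
tau [ 3.00000e-03 -4.84279e+01 -1.05010e+00 -1.71543e+01  7.70000e-03
  1.20000e-03 -0.00000e+00] [0.007  0.079  0.0033 0.0245 0.0001 0.0016 0.0001]
37.2 [ 0.4829 -0.1124  0.0439] [-3.142  0.02  -0.   ] [-0.03  0.14 -1.97] 0.0422
94 [ 0.484  -0.1146  0.0625] max z 0.0696641601122584
```

View pics/scene17.png

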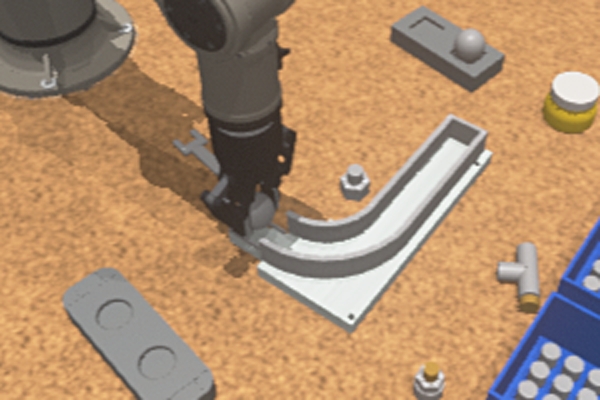

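Request:
drive_tool([
  {"tx": 0,"ty": 0,"tz": 0.8,"rx": 0,"ry": 0,"rz": 0,"grip": 0.3},
  {"tx": 0,"ty": 0,"tz": 1,"rx": 0,"ry": 0,"rz": 0,"grip": 0.3},
  {"tx": 0.1,"ty": -0.5,"tz": 1,"rx": 0,"ry": 0,"rz": 0,"grip": 0.3},
  {"tx": 0.1,"ty": -0.9,"tz": 0.2,"rx": 0,"ry": 0,"rz": 0,"grip": 0.3},
  {"tx": 0.15,"ty": -1,"tz": 0,"rx": 0,"ry": 0,"rz": 0,"grip": 0.3},
  {"tx": 0.15,"ty": -1,"tz": 0,"rx": 0,"ry": 0,"rz": 0,"grip": 0.3},
  {"tx": 0.15,"ty": -1,"tz": 0,"rx": 0,"ry": 0,"rz": 0,"grip": 0.3},
  {"tx": 0.15,"ty": -1,"tz": 0,"rx": 0,"ry": 0,"rz": 0,"grip": 0.3},
  {"tx": 0.15,"ty": -1,"tz": 0,"rx": 0,"ry": 0,"rz": 0,"grip": 0.3},
  {"tx": 0.15,"ty": -1,"tz": 0,"rx": 0,"ry": 0,"rz": 0,"grip": 0.3},
])

```text
clock: 38.45
tcp_pos: [0.505, -0.2617, 0.1039]
orientation: [-3.141, 0.02, 0.0]
contact_force: [0.7, 0.1, -0.6]
grip_width: 0.0423
```

Request:
drive_tool([
  {"tx": 0.1,"ty": -1,"tz": 0,"rx": 0,"ry": 0,"rz": 0,"grip": 0.3},
  {"tx": 0,"ty": -1,"tz": 0,"rx": 0,"ry": 0,"rz": 0,"grip": 0.3},
  {"tx": 0,"ty": -0.4,"tz": 0,"rx": 0,"ry": 0,"rz": 0,"grip": 0.3},
  {"tx": 0,"ty": 0,"tz": 0,"rx": 0,"ry": 0,"rz": 0,"grip": 0.3},
  {"tx": 0,"ty": 0,"tz": 0,"rx": 0,"ry": 0,"rz": 0,"grip": 0.3},
])

```text
clock: 39.08
tcp_pos: [0.507, -0.3075, 0.1038]
orientation: [-3.141, 0.018, 0.0]
contact_force: [-0.6, -0.4, -1.4]
grip_width: 0.0424
```

Request:
drive_tool([
  {"tx": 0.01,"ty": -0.13,"tz": -0.8,"rx": 0,"ry": 0,"rz": 0,"grip": 0.3},
  {"tx": 0,"ty": 0,"tz": -1,"rx": 0,"ry": 0,"rz": 0,"grip": 0.3},
  {"tx": 0,"ty": 0,"tz": -0.9,"rx": 0,"ry": 0,"rz": 0,"grip": 0.3},
  {"tx": 0,"ty": 0,"tz": -0.6,"rx": 0,"ry": 0,"rz": 0,"grip": 0.3},
  {"tx": 0,"ty": 0,"tz": -0.3,"rx": 0,"ry": 0,"rz": 0,"grip": 0.3},
  {"tx": 0,"ty": 0,"tz": 0,"rx": 0,"ry": 0,"rz": 0,"grip": 0.3},
])

```text
clock: 39.83
tcp_pos: [0.507, -0.311, 0.0316]
orientation: [-3.141, 0.02, 0.001]
contact_force: [0.3, 0.2, -1.0]
grip_width: 0.0423
```

```bash
python3 look.py 18 scene;python3 - <<'E'
import cv2,numpy as np
f=np.load("scene18.npz")["frame"][190:330,90:230]; cv2.imwrite("pics/scene18z.png",cv2.resize(f,(600,600),interpolation=cv2.INTER_CUBIC))
E
```

```text
39.875 [ 0.5073 -0.3112  0.0321] [ 3.141e+00 -2.000e-02  1.000e-03] [-0.28  0.18 -1.28] 0.0423
```

View pics/scene18z.png

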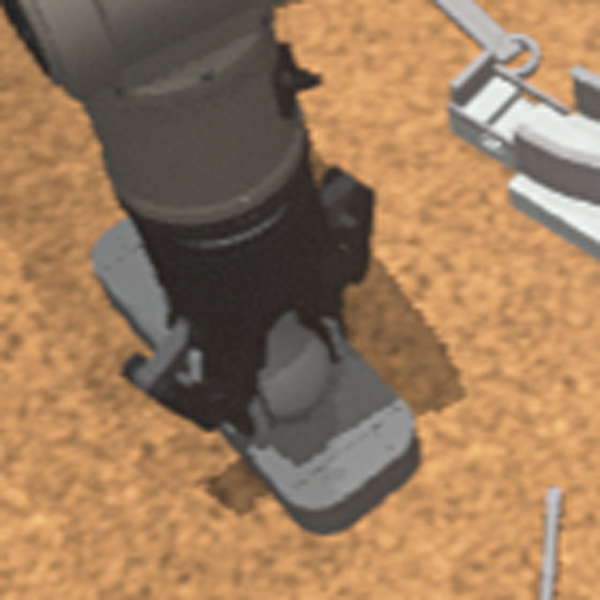

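Request:
drive_tool([
  {"tx": 0,"ty": 0.05,"tz": -0.06,"rx": 0,"ry": 0,"rz": 0,"grip": 0.3},
  {"tx": 0,"ty": 0,"tz": -0.06,"rx": 0,"ry": 0,"rz": 0,"grip": 0.3},
  {"tx": 0,"ty": 0,"tz": 0,"rx": 0,"ry": 0,"rz": 0,"grip": 0.3},
  {"tx": 0,"ty": 0,"tz": 0,"rx": 0,"ry": 0,"rz": 0,"grip": 0.3},
])

```text
clock: 40.38
tcp_pos: [0.5071, -0.3101, 0.0296]
orientation: [3.141, -0.02, 0.0]
contact_force: [-0.5, -0.0, -1.7]
grip_width: 0.0425
```

Request:
drive_tool([
  {"tx": 0,"ty": 0,"tz": 0,"rx": 0,"ry": 0,"rz": 0,"grip": 0.0},
  {"tx": 0,"ty": 0,"tz": 0,"rx": 0,"ry": 0,"rz": 0,"grip": -0.15},
  {"tx": 0,"ty": 0,"tz": 0,"rx": 0,"ry": 0,"rz": 0,"grip": -0.3},
  {"tx": 0,"ty": 0,"tz": 0,"rx": 0,"ry": 0,"rz": 0,"grip": -0.6},
  {"tx": 0,"ty": 0,"tz": 0.5,"rx": 0,"ry": 0,"rz": 0,"grip": -0.6},
  {"tx": 0,"ty": 0,"tz": 1,"rx": 0,"ry": 0,"rz": 0,"grip": -0.6},
  {"tx": 0,"ty": 0,"tz": 1,"rx": 0,"ry": 0,"rz": 0,"grip": -0.6},
  {"tx": 0,"ty": 0,"tz": 1,"rx": 0,"ry": 0,"rz": 0,"grip": -0.6},
  {"tx": 0,"ty": 0,"tz": 1,"rx": 0,"ry": 0,"rz": 0,"grip": -0.6},
  {"tx": 0,"ty": 0,"tz": 1,"rx": 0,"ry": 0,"rz": 0,"grip": -0.6},
])

```text
clock: 41.62
tcp_pos: [0.5074, -0.3102, 0.1419]
orientation: [3.141, -0.02, 0.003]
contact_force: [0.5, 0.2, 0.7]
grip_width: 0.0682
```

```bash
python3 look.py 19 scene top;python3 - <<'E'
from h import *
from scipy.optimize import least_squares
import cv2
for n in("top19","scene19"):
  f=dict(np.load(n+".npz")); P,m=cloud(f); A=P[m]
  for c0,lo in(([.507,-.31,.046],.04),([.5285,.309,.046],.04)):
    c0=np.array(c0); X=A[(np.abs(A[:,:2]-c0[:2]).max(1)<.03)&(A[:,2]>lo)&(A[:,2]<.075)]
    if len(X)>15:
      s=least_squares(lambda c:np.linalg.norm(X-c,axis=1)-.022,c0,loss="soft_l1",f_scale=.001); print(n,len(X),s.x.round(4))
cv2.imwrite("pics/full19.png",cv2.resize(f["frame"],(800,600)))
E
```

```text
41.725 [ 0.5089 -0.311   0.1433] [ 3.139 -0.02   0.008] [-0.1  -0.12  0.27] 0.0684
top19 104 [ 0.5069 -0.3106  0.0462]
top19 296 [0.528  0.3086 0.0455]
scene19 362 [ 0.5082 -0.3085  0.0462]
scene19 175 [0.531  0.3111 0.0465]
```

View pics/full19.png

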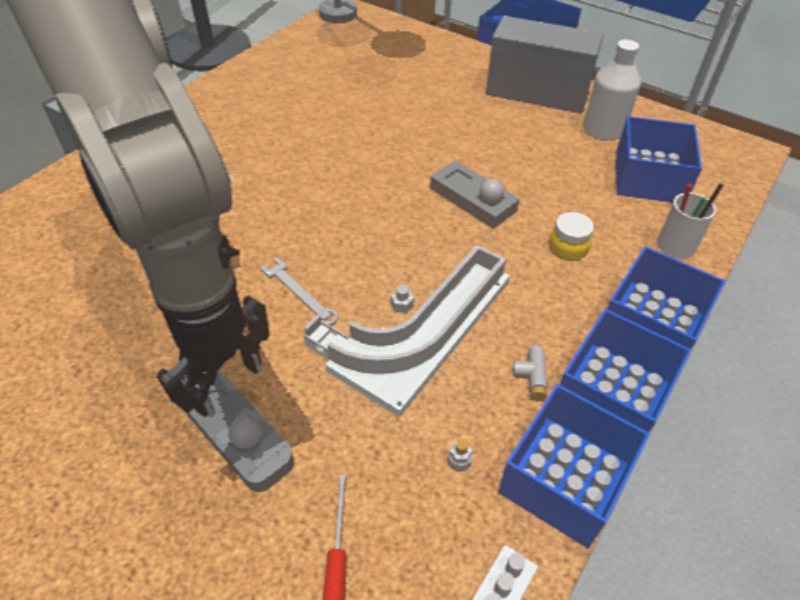

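View pics/top19.png

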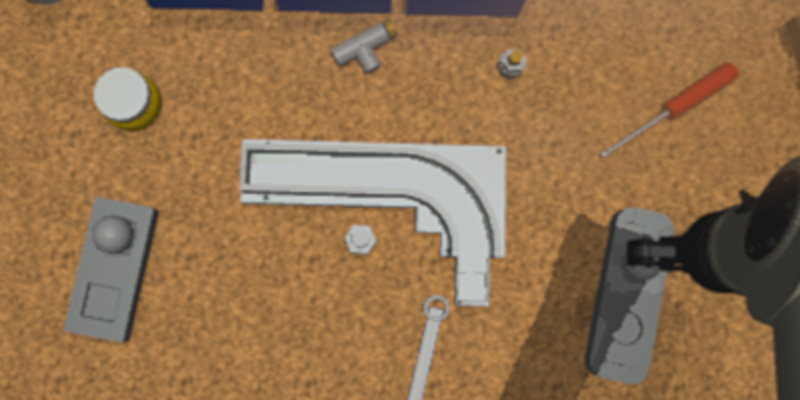

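Both balls sit at a centre height of about 46 mm in their pockets, and the bystanders are where they were at the start. I'll let the arm settle, then hand in.

Request:
drive_tool([
  {"tx": 0,"ty": 0,"tz": 0.5,"rx": 0,"ry": 0,"rz": 0,"grip": -0.6},
  {"tx": 0,"ty": 0,"tz": 0,"rx": 0,"ry": 0,"rz": 0,"grip": -0.6},
  {"tx": 0,"ty": 0,"tz": 0,"rx": 0,"ry": 0,"rz": 0,"grip": -0.6},
  {"tx": 0,"ty": 0,"tz": 0,"rx": 0,"ry": 0,"rz": 0,"grip": -0.6},
])

```text
clock: 42.22
tcp_pos: [0.5067, -0.3099, 0.1489]
orientation: [-3.141, 0.02, 0.001]
contact_force: [-0.0, -0.1, 1.1]
grip_width: 0.0687
```

```bash
python3 -c "
from bench import workorder; print(workorder.hand_in())"
```

```text
the job is handed in; nothing more can be done
None
```

Both balls are weighed and in their racks, and I handed the job in at about 42 s of the 72 s allowed.

| Ball | Weight (over the gap) | Mass | Placed in |
|---|---|---|---|
| Front | about 2.75 N | about 280 g, ±16 g | square-cornered rack, +x-side pocket (reckoned from the rack's fitted direction) |
| Second | about 1.07 N | about 108 g, ±16 g | round-ended rack, pocket farther from the robot |

Each ball was held still for at least 1 s while weighing, against an empty reading taken just above the same spot. Both masses are well clear of the 210 g limit.

- **Last checks:** In both cameras the ball centres fit at 45.5 to 46.5 mm above the bench and within about 2 mm of the pocket middles. The gripper is clear above the racks, and the bystanders looked unmoved by eye.
- **Disagreements:** The two cameras differ by 1 to 4 mm in position, so I used their average.
- **Regrip:** I took hold of the first ball a second time, lower, while it was still in the gap. The first close pushed up on the tool with about 4 N.
- **Rack contact:** While placing the first ball, something touched the rack, most likely the fingertips, at about 8 N. I raised the tool slightly before releasing.

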